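# Refit the click-stop filler cap of the film cleaner

## Robot

A 6-joint arm with a two-finger parallel gripper is mounted at the origin on the work surface. World frame = base frame: x ahead of the robot, y to its left, z up, the work surface at z = 0. Lengths are in m, angles in degrees, forces in N, time in s.
With the tool pointing down it reaches from about 0.375 to 0.9 m from the base axis. Payload 3.1 kg.
Tool frame: the origin (TCP) lies between the finger pads; the fingertips stand bot.tip_extent ahead of it and the grasp point (between the pads) lies 2 mm behind it (bot.tip_extent is the distance from the TCP to the fingertips, in m); z points along the fingers, y is the direction in which the jaws open and shut (so a half turn about z gives the same grasp; the last joint's range is limited). The gripper opens to 87 mm and grips with 3 to 60 N. Pads are 19 mm wide; open, the fingers measure 117 mm over their backs; the gripper's body (75 mm by 190 mm) begins 51 mm behind the grasp point.
Start: joints at [-85.915, 30.224, 82.088, -0, 67.689, -10.227], TCP at [0.155, -0.606, 0.203] pointing down, gripper open.
Joint ranges: [-176.69, 176.69], [-43.24, 126.21], [12.49, 139.97], [-82, 262], [0, 151.66], [-163.58, 163.58]. Speed limits (degrees/s): [159.86, 159.86, 180, 180, 180, 180].

## Interface

Orientations are given as a 3x3 rotation matrix whose columns are the frame's x, y, z axes.
In Python, from rig import bot, imaging, recognise, masks_of, mark_of gives the robot as it stands.
- The arm moves only by the tool send_rows, never from a script. Its argument "plan" is a list that holds one entry, the list of rows, each a list of 5 numbers: the shift along the world's x, y, z normalised to -1 to 1, where 1 is 0.03 m, then the turn about the world's z normalised to -1 to 1, where 1 is 0.1 rad, then the closure, from -1 (fully open) to 1 (shut). A call has 1 to 20 rows; each row shifts and turns the commanded pose from where the row before left it; what a row does not reach is not made up. A row lasts 1/10 s, in which the tool goes at most 50 mm and 8.59 degrees, less where a joint would pass 70% of its speed; a pose out of reach is approached as far as the arm can. A call with a number of a shift or a turn outside -1 to 1 is refused whole. A call with a gripper value outside its range is refused whole. The fingers move at their own pace and stop on an object; the grip force is fixed at half the most. Time passes only in rows, so rows that do not move let the fingers close. It gives the time, the measured TCP pose, the force and the opening at its end, in the units of the state.
- bot.read_state(): the state, without advancing time (a new reading comes with each control period).
- imaging.capture(name): name is "scene" or "top"; returns a dict with "img" (480x640x3 uint8, blue, green, red), "mtx" (3x3 intrinsics, pixels), "pose" (4x4, takes a point from camera to world coordinates). Camera axes: x right, y down, z forward; pixel columns grow to the right and rows downward; lengths in m; the calibration is good to about 2 mm. A picture is of the moment at which its call begins. There is no depth.
- bot.hand_in(): hands the job in, once; it reports no verdict.
Trained networks look in the newest picture that a camera, given by its name, has taken for a name from the list of things; names that differ only in an ending like _2 or _b are one class to them, and where a whole thing is asked for, a point or a joint stands for the part that bears it (a point fixed in the world has none). Each returns a list of dicts, best first, with "conf" (0 to 1); they miss things now and then, are a little off and sometimes report something else, mostly with a low value. They report only what shows in the picture. A call takes as long as a camera call. They do not tell look-alikes from the thing itself.
- recognise(camera, target): "at" ([x, y, z] in m, in world coordinates, good to about 4 mm: the middle of the surface that is visible of it).
- masks_of(camera, target): "region" (480x640 bool, what is visible of it).
- mark_of(camera, target): "at" ([x, y, z] in m, in world coordinates, good to about 4 mm: a listed point, or the origin of a listed thing).
The state is a dict: "time_s": time; "joint_positions": joint angles; "qvel": joint speeds; "tau": joint torques, N m; "position": TCP position; "tcp_rot": TCP orientation; "force": force on the tool from outside, world axes, zero at the start; "moment": the same for the moment, N m; "opening": opening from 0.0 (shut) to 1.0 (fully open).
Only numpy, scipy, OpenCV 4.12 (cv2) and the standard library are available. Lean on these libraries where they do the work, as an engineer would, in place of code of your own. Each camera call takes 0.05 s, during which the arm holds its last target.

## Task

The solvent tank of the film cleaner has just been filled: put its loose filler cap back on the filler neck and lock it. Feel lightly for the two notches in the neck's mouth so that the plug's lugs drop in, press the cap gently down on the springy gasket without crushing it, and turn it clockwise under the flange to its stop and on until the ratchet in the cap clicks over: at least one click and at most three, and none before the lugs are under the flange. Then let go, leaving the cap locked and level and the other things on the bench where they are.

Things in the scene. Friction and masses are not known exactly. Their poses are not given: they have to be found in the camera images.
- cap: The loose filler cap: grey plastic, 180 g or so, 54 mm high, standing on its plug on the bench right of the cleaner. Origin: centre of the plug's foot; z up its axis, x along the grip bar. This is the pose of the shell with its bar; shell: ribbed, round, 64 mm across, z = 18 to 30 mm. The plug hangs in the shell on a ratchet and turns with it until that slips.
- cap_grip (a point): Middle of the cap's grip bar, on the cap's axis, 42 mm above the plug's foot. The bar is 52 mm long (along the cap's x), 15 mm wide (y) and 24 mm high (12 mm above and below this point), standing on the flat shell top: pinch it across its width to turn the cap.
- cap_seat (a point): Centre of the flat sealing face (56 mm across) of the cap's plug, on the axis, 16 mm above the plug's foot. The frame turns with the plug, z up; its x is the line of the two lugs, in line with the grip bar at the start. The black barrel below the face is 30 mm across, its foot chamfered 3 mm.
- cap_lug (a point): Under the middle of one of the plug's two steel lugs, 17.5 mm from the axis along the plug's x; its twin is opposite. A lug is 10 mm wide, 4.5 mm thick (6 to 10.5 mm below the sealing face) and reaches 20 mm from the axis.
- cap_plug (a joint): The cap's ratchet: angle of the plug in the shell (rad), 0 at the start, +0.393 for each click. Shell and plug turn as one until the plug is held and the shell is turned clockwise with about 0.3 to 0.4 N m: then it clicks over. It also slips, falsely, when the lugs bear on a notch's side, or when hard pressing (over some 25 N) holds the plug by friction. Anticlockwise it does not slip.
- neck: The fixed steel filler neck on the cleaner's deck: an upright tube 58 mm across on a 72 mm foot plate, rim 28 mm above the deck; origin at the centre of its foot, z up. Crimped into its mouth is a bayonet flange with two opposite notches, whose direction differs from machine to machine: up to 0.6 rad either side of this frame's x and -x. Find it by eye or feel.
- neck_rim (a point): Centre of the neck's mouth, at the top of the steel flange, axes as neck. Height of the cap's sealing face above it: 10.5 mm with the lugs lying on the flange, 4 mm when they have dropped in and the face just touches the gasket, less than 2 mm when pressed so that the lugs pass under the flange, 2 mm when locked and let go (unlocked, it springs back to 4 mm). Bore 33 mm, flange 4 mm thick.
- neck_foot (a point): Centre of the neck's foot on the deck. The flange above has two opposite notches, 14 mm wide, reaching 22 mm from the axis. The lugs, pressed lightly (over 35 N scores the flange), go down through them (2 mm play each side), then the pressed-down plug turns 0.85 rad clockwise (from above) under the flange to a solid stop; it cannot turn the other way from the notches.
- gasket: The springy black rubber ring around the neck's mouth, 46 to 56 mm across, its top 4 mm above the rim at rest; origin at rim height on the axis. It gives 2 N per mm from a preload of 3 N: about 7 N at 2 mm, 9 N at 3 mm; at 3.8 mm it is flat and hard. More than 25 N crushes it.
- cleaner: The bench-top film cleaner, fixed: grey housing 240 (x) by 360 (y) mm, deck 100 mm above the bench; origin under its centre. On the deck: the filler neck at (-45, -110) mm, a white hood 70 mm high (nearest corner 100 mm from the neck's axis), three rollers 24 mm high.
- splicer: Bystander: a metal film splicer, 60 x 130 mm, 50 mm high, on the 4 mm light panel to the right; origin under its centre.
- solvent_bottle: Bystander: a round white bottle with a steel collar, 60 mm across, 118 mm high; origin under its centre.
- loupe: Bystander: a black magnifier loupe, 42 mm across, 44 mm high; origin under its centre.
- film_can: Bystander: a round aluminium film can, 124 mm across, 42 mm high; origin under its centre.
Not all that is in view belongs to the job. There is more than one size of the cap; the one meant has the size given above.

How it is judged (in metres and radians):
On the way, in this order (a step that is already met when the one before it is completed fails the run):
1. the cap's lugs have dropped through the notches of the neck (horizontal distance between cap_seat and neck_rim below 0.004 m and z of cap_seat in the frame of neck_rim below 0.006 m), for 0.1 s.
2. the ratchet has clicked over a tooth with the cap held down and its lugs under the flange (horizontal distance between cap_seat and neck_rim below 0.004 m and z of cap_seat in the frame of neck_rim below 0.003 m and value of joint cap_plug above 0.33 rad), for 0.1 s.
At the end, for the whole second after the job is handed in: The cap, let go, stays locked down on the neck by its lugs (sealing face -1.5 to 3 mm above the rim, where an unlocked cap springs up to 4 mm; within 3 mm of the neck's axis), level within 0.06 rad, its ratchet clicked over by one to three teeth (0.33 to 1.3 rad), at rest (horizontal distance between cap_seat and neck_rim below 0.003 m and z of cap_seat in the frame of neck_rim between -0.0015 and 0.003 m and angle between cap's own z axis and vertical below 0.06 rad and value of joint cap_plug between 0.33 and 1.3 rad and linear speed of cap below 0.02 m/s); the robot touches nothing.
It fails at once if the ratchet was clicked over more than three times (value of joint cap_plug above 1.35 rad).
It fails at once if the ratchet clicked over while the lugs were not under the flange (a false click) (value of joint cap_plug above 0.33 rad and z of cap_seat in the frame of neck_rim above 0.0035 m).
It fails at once if the gasket was pressed with more than 25 N (contact force between cap and gasket above 25 N).
It fails at once if the cap was forced against the neck with more than 35 N before its lugs had dropped in (z of cap_seat in the frame of neck_rim above 0.0065 m and contact force between cap and neck above 35 N).
It fails at once if a bystander was moved by more than 30 mm (distance of any of splicer, solvent_bottle, loupe, film_can from where it was at the start of the episode above 0.03 m).
It also fails if it takes over 72 s, if anything falls off the work surface, if the arm or the gripper's body presses on something with over 40 N, if the wrist force passes 120 N, or if a joint passes its speed limit or range.

## Working session

There is one attempt and no reset: what is moved stays moved. The work goes in short steps, Python scripts to look and compute and a tool call to move; the robot and the scene stay as the last step left them, time stands still between calls to the robot, and variables do not carry over. Pictures are saved under pics/ and viewed, and the job is handed in when it is done.

Besides the shell and the picture viewer there is one more tool, called after ">>>" as name([rows], argument=value, ...), one row to a line, values as JSON. send_rows: Moves the arm, as the interface text tells. Its arguments: {"type":"object","properties":{"plan":{"type":"array"}},"required":["plan"]}

```bash
ls; mkdir -p pics; python3 - <<'E'
from rig import bot, imaging, recognise, masks_of, mark_of
import cv2
for n in ("scene","top"):
    c=imaging.capture(n); cv2.imwrite(f"pics/{n}0.png",c["img"])
    print(n,c["mtx"].round(1).tolist(),c["pose"].round(3).tolist())
    for t in ("cap","cap_grip","neck_rim","neck","neck_foot","cap_lug","splicer","solvent_bottle","loupe","film_can","cleaner"):
        r=[(round(d["conf"],2),[round(float(v),4) for v in d["at"]]) for d in mark_of(n,t)]
        print(t,r)
s=bot.read_state(); print(s,bot.tip_extent)
E
```

```text
pics
scene [[513.1, 0.0, 322.9], [0.0, 513.1, 243.9], [0.0, 0.0, 1.0]] [[0.548, 0.704, -0.451, 1.009], [0.836, -0.453, 0.309, -0.333], [0.013, -0.547, -0.837, 1.028], [0.0, 0.0, 0.0, 1.0]]
cap [(0.95, [0.4949, -0.0915, 0.0023]), (0.88, [0.5328, -0.3303, -0.0049]), (0.79, [0.5277, -0.2281, 0.0016]), (0.48, [0.5519, 0.0812, 0.0995])]
cap_grip [(0.72, [0.5344, -0.329, 0.0307]), (0.67, [0.5295, -0.2284, 0.0406]), (0.65, [0.5002, -0.0907, 0.0594])]
neck_rim [(0.65, [0.5511, 0.0807, 0.1321])]
neck [(0.63, [0.5531, 0.0841, 0.0978])]
neck_foot [(0.81, [0.5532, 0.08, 0.0951])]
cap_lug []
splicer [(0.71, [0.7174, -0.2341, 0.0068]), (0.53, [0.3449, 0.4344, -0.0047])]
solvent_bottle [(0.9, [0.4106, -0.4211, -0.001])]
loupe []
film_can [(0.91, [0.3432, 0.4332, -0.0005])]
cleaner [(0.71, [0.5713, 0.1975, -0.0001])]
top [[488.3, 0.0, 319.4], [0.0, 488.3, 239.3], [0.0, 0.0, 1.0]] [[-0.011, -0.998, 0.062, 0.459], [-1.0, 0.012, 0.01, 0.0], [-0.011, -0.061, -0.998, 1.359], [0.0, 0.0, 0.0, 1.0]]
cap [(0.69, [0.4992, -0.0885, 0.0024]), (0.61, [0.5243, -0.229, 0.0034]), (0.61, [0.5363, -0.3319, -0.0])]
ca
[... 630 characters left out ...]
774e+01,  1.71689962e-03,
        6.76905332e+01, -1.02265276e+01]), 'qvel': array([-0.00093136, -0.00373688, -0.04470048,  0.0340354 ,  0.02386681,
        0.05679203]), 'tau': array([-1.28173248e-03, -4.40027618e+01, -1.76982558e+01,  6.33108406e-02,
        5.04899025e-02, -1.56889729e-05]), 'position': array([ 0.15454657, -0.60556063,  0.20255022]), 'tcp_rot': array([[ 9.68966011e-01,  2.47193989e-01,  2.56559459e-05],
       [ 2.47193988e-01, -9.68966011e-01,  2.99209031e-05],
       [ 3.22560069e-05, -2.26503426e-05, -9.99999999e-01]]), 'force': array([-0.45982225,  0.40069393,  0.11191746]), 'moment': array([ 0.00641481, -0.03827745,  0.01493132]), 'opening': 1.0006912375613022} 0.017
```

```bash
cat > h.py <<'E'
from rig import bot, imaging, recognise, masks_of, mark_of
import cv2, numpy as np
def proj(c,p):
    q=np.linalg.inv(c["pose"])@np.append(p,1); q=c["mtx"]@q[:3]; return q[:2]/q[2]
def back(c,u,v,z):
    d=c["pose"][:3,:3]@np.linalg.inv(c["mtx"])@np.array([u,v,1.]); o=c["pose"][:3,3]
    return o+d*(z-o[2])/d[2]
def crop(img,x0,y0,w,h,s,name):
    cv2.imwrite(name,cv2.resize(img[y0:y0+h,x0:x0+w],None,fx=s,fy=s,interpolation=cv2.INTER_CUBIC))
E
python3 - <<'E'
from h import *
for n in ("scene","top"):
    c=imaging.capture(n)
    for p in ([.4985,-.091,.055],[.528,-.2285,.042],[.535,-.329,.03],[.551,.081,.128]): print(n,proj(c,p).round(1))
E
```

```text
scene [281.2 272.7]
scene [232.2 317. ]
scene [190.8 346.5]
scene [361.8 235.4]
top [359.  254.1]
top [409.5 242.7]
top [445.7 240. ]
top [292.6 233.3]
```

View pics/scene0.png

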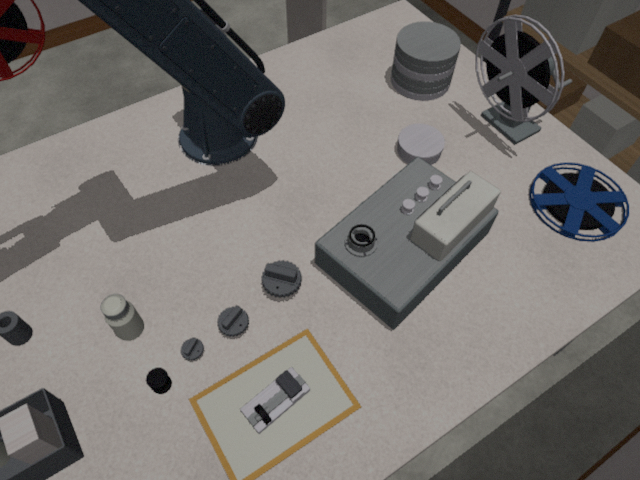

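View pics/top0.png

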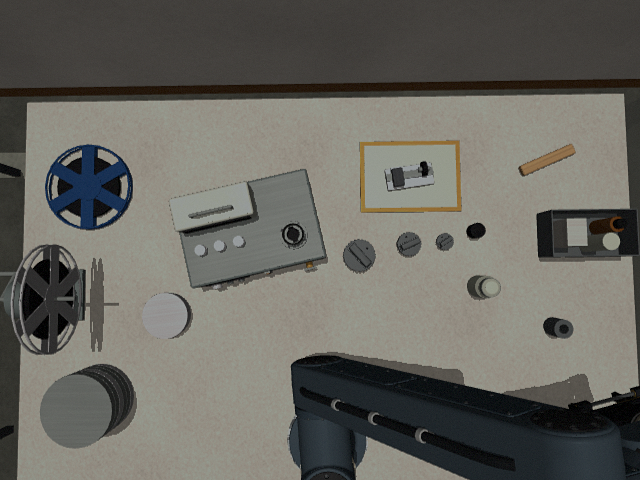

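```bash
python3 - <<'E'
from h import *
a=imaging.capture("top"); b=imaging.capture("scene")
A=cv2.resize(a["img"][215:285,330:470],None,fx=5.6,fy=5.6,interpolation=cv2.INTER_CUBIC)
cv2.imwrite("pics/caps.png",A[:,:784])
B1=cv2.resize(a["img"][208:258,267:317],(400,400),interpolation=cv2.INTER_CUBIC)
B2=cv2.resize(b["img"][210:260,337:387],(400,400),interpolation=cv2.INTER_CUBIC)
B=np.hstack([B1,B2]); B=cv2.convertScaleAbs(B,alpha=1.8,beta=20)
cv2.imwrite("pics/neck.png",B)
for cam,c in (("top",a),("scene",b)):
    for t in ("cap","neck","gasket"):
        for d in masks_of(cam,t):
            m=d["region"].astype(np.uint8); pts=cv2.findNonZero(m); (x,y),r=cv2.minEnclosingCircle(pts)
            print(cam,t,round(d["conf"],2),m.sum(),(x,y),r, cv2.minAreaRect(pts))
for p,z in (((409,243),.03),):
    print(back(a,*p,z))
print(np.linalg.norm(back(a,400,243,.03)-back(a,410,243,.03)))
E
```

```text
top cap 0.94 406 (408.8103332519531, 243.92529296875) 11.501036643981934 ((409.0, 244.0), (22.0, 22.0), 90.0)
top cap 0.52 1720 (166.0559844970703, 315.1776123046875) 24.357868194580078 ((165.5, 315.0), (44.547725677490234, 47.37614822387695), 45.0)
top cap 0.47 231 (444.4383544921875, 240.73287963867188) 8.655000686645508 ((444.5, 241.0), (16.0, 17.0), 90.0)
top cap 0.45 1079 (409.0, 177.0) 25.060028076171875 ((409.018310546875, 176.10549926757812), (23.68791961669922, 48.06120300292969), 80.13418579101562)
top neck 0.59 589 (293.34210205078125, 234.8157958984375) 13.831538200378418 ((293.5, 234.0), (26.0, 27.0), 90.0)
top neck 0.49 1110 (409.1490783691406, 177.06326293945312) 25.16092872619629 ((409.21624755859375, 176.2973175048828), (24.331050872802734, 48.33330154418945), 80.53767395019531)
top gasket 0.65 154 (292.4517822265625, 235.24276733398438) 11.327407836914062 ((292.0, 235.5), (21.0, 20.0), 90.0)
scene cap 0.84 1169 (280.86273193359375, 277.7690124511719) 20.26057243347168 ((280.85296630859375, 277.9117736816406), (36.1378059387207, 39.53330612182617), 75.96376037597656)
scene cap 0.8 753 (232.375, 320.8125) 16.22664451599121 ((232.5, 320.5), (29.0, 31.0), 90.0)
scene cap 0.68 420 (191.72222900390625, 348.3888854980469) 12.101786613464355 ((191.75003051757812, 348.2500305175781), (21.21320343017578, 23.33452033996582), 45.0)
scene cap 0.29 836 (360.3571472167969, 240.35714721679688) 17.003393173217773 ((361.0, 241.0), (31.11269760131836, 32.52690887451172), 45.0)
scene gasket 0.61 158 (361.5, 234.65383911132812) 12.609040260314941 ((362.0000305175781, 234.50003051757812), (23.33452033996582, 21.92030906677246), 45.0)
[ 0.52796267 -0.22916188  0.03      ]
0.027150015121529463
```

View pics/caps.png

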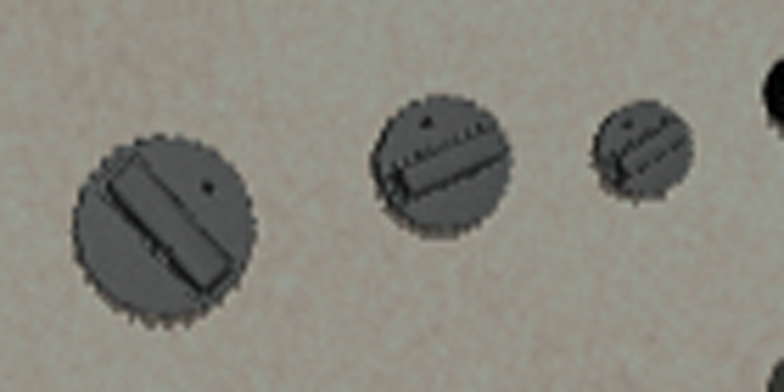

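View pics/neck.png

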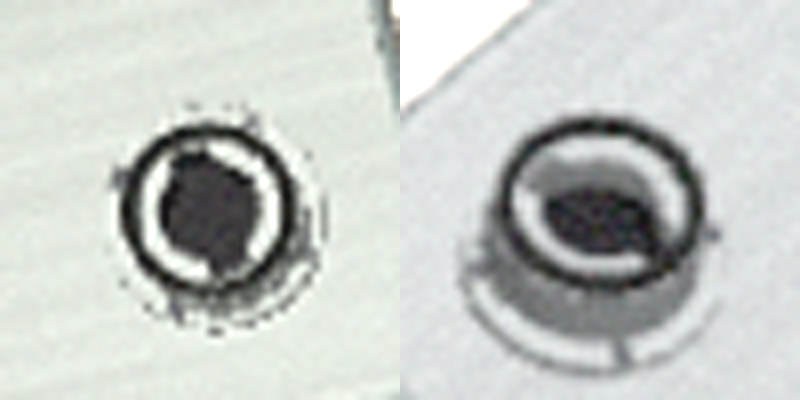

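```bash
python3 - <<'E'
from h import *
out=[]
def rect(c,im,cx,cy,z,half,n=400):
    # world grid: columns -> +x? display x right = world x, up = world y
    xs=np.linspace(-half,half,n); X,Y=np.meshgrid(cx+xs,cy-xs)
    P=np.stack([X,Y,np.full_like(X,z),np.ones_like(X)],-1)@np.linalg.inv(c["pose"]).T
    q=P[...,:3]@c["mtx"].T; m=(q[...,:2]/q[...,2:]).astype(np.float32)
    return cv2.remap(im,m[...,0],m[...,1],cv2.INTER_CUBIC)
for n in ("top","scene"):
    cs=[imaging.capture(n) for _ in range(6)]
    print(np.abs(cs[0]["img"].astype(float)-cs[1]["img"]).mean())
    im=np.mean([c["img"] for c in cs],0).astype(np.float32); c=cs[0]
    np.savez(f"{n}.npz",img=im,mtx=c["mtx"],pose=c["pose"])
    a=rect(c,im,.55,.081,.128,.045); b=rect(c,im,.528,-.229,.054,.045)
    out.append(np.vstack([np.clip(a*1.6,0,255),np.clip(b*1.8,0,255)]))
cv2.imwrite("pics/rect.png",cv2.resize(np.hstack(out).astype(np.uint8),(600,600)))
E
```

```text
1.671745876736111
1.9085926649305556
```

View pics/rect.png

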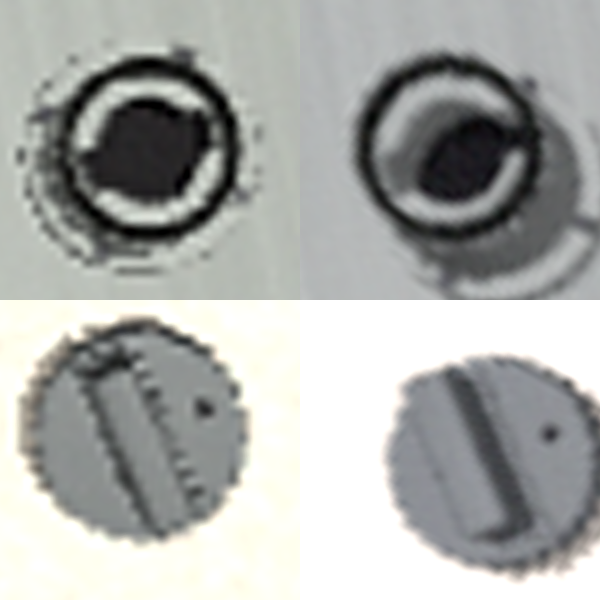

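```bash
python3 - <<'E'
from h import *
for n in ("top","scene"):
    c=np.load(f"{n}.npz"); im=c["img"].mean(2).astype(np.float32)
    def samp(P):
        q=np.c_[P,np.ones(len(P))]@np.linalg.inv(c["pose"]).T; q=q[:,:3]@c["mtx"].T; m=(q[:,:2]/q[:,2:]).astype(np.float32)
        return cv2.remap(im,m[:,:1].copy(),m[:,1:].copy(),cv2.INTER_LINEAR).ravel()
    th=np.radians(np.arange(0,360,1.))
    def ring(x,y,z,r): return samp(np.c_[x+r*np.cos(th),y+r*np.sin(th),np.full(360,z)])
    # gasket centre: dark ring r~25.5 at z .132
    from scipy.optimize import minimize
    f=lambda p: sum(ring(p[0],p[1],.132,r).mean() for r in (.0245,.0255,.0265))
    best=minimize(f,[.55,.081],method="Nelder-Mead",options=dict(xatol=1e-5)).x; print(n,"gasket c",best)
    # shell circle radius edge at z .030 : inside minus outside
    g=lambda p: sum(ring(p[0],p[1],.0295,r).mean() for r in (.031,.03,.029))-sum(ring(p[0],p[1],.0295,r).mean() for r in (.035,.034))
    sb=min((minimize(g,[.528+dx,-.2285+dy],method="Nelder-Mead",options=dict(xatol=1e-5,initial_simplex=[[.528+dx,-.2285+dy],[.531+dx,-.2285+dy],[.528+dx,-.2255+dy]])) for dx in(-.003,0,.003) for dy in (-.003,0,.003)),key=lambda r:r.fun); print("shell",sb.x,sb.fun)
    for r in (.018,.0195,.021):
        v=ring(best[0],best[1],.128,r); print(r,v[::6].round().astype(int).tolist())
        print("  2nd-harm phase deg",np.degrees(np.angle(-(v*np.exp(2j*th)).sum())/2))
E
```

```text
top gasket c [0.54910344 0.08070815]
shell [ 0.52521706 -0.22660327] -17.919891357421875
0.018 [47, 12, 13, 13, 13, 9, 27, 58, 92, 118, 110, 110, 117, 109, 105, 105, 110, 117, 122, 110, 113, 121, 107, 107, 115, 118, 114, 117, 125, 121, 55, 28, 26, 36, 32, 32, 38, 74, 117, 117, 120, 121, 115, 113, 114, 113, 112, 105, 100, 115, 109, 88, 97, 105, 108, 114, 110, 108, 109, 84]
  2nd-harm phase deg 19.185003574350368
0.0195 [79, 39, 41, 29, 19, 25, 35, 81, 124, 123, 123, 123, 123, 122, 123, 123, 124, 124, 124, 122, 123, 119, 119, 118, 120, 118, 120, 120, 119, 118, 67, 41, 40, 50, 43, 52, 55, 85, 115, 121, 120, 122, 121, 122, 123, 122, 124, 124, 122, 121, 124, 119, 118, 120, 118, 120, 122, 120, 121, 109]
  2nd-harm phase deg 19.45025046943225
0.021 [88, 55, 71, 63, 35, 45, 64, 111, 115, 124, 113, 121, 111, 97, 90, 89, 86, 95, 112, 122, 113, 115, 102, 106, 110, 102, 106, 113, 106, 99, 65, 49, 53, 65, 58, 70, 63, 73, 101, 95, 110, 101, 109, 120, 123, 119, 123, 124, 107, 109, 115, 106, 122, 114, 102, 113, 108, 119, 120, 111]
  2nd-harm phase deg 20.925923406666968
scene gasket c [0.55205706 0.
[... 279 characters left out ...]
9, 83, 84, 82, 81, 81, 83, 91, 90, 90]
  2nd-harm phase deg 9.188061781780391
0.0195 [64, 41, 19, 13, 25, 46, 61, 70, 91, 105, 111, 110, 111, 110, 108, 106, 106, 106, 104, 103, 103, 104, 105, 102, 102, 105, 106, 106, 102, 89, 69, 61, 60, 61, 62, 66, 84, 106, 114, 110, 107, 101, 93, 89, 80, 78, 70, 64, 65, 65, 67, 59, 54, 55, 55, 53, 56, 63, 68, 80]
  2nd-harm phase deg -0.44659155350216473
0.021 [44, 25, 20, 17, 27, 44, 58, 75, 90, 100, 104, 110, 114, 109, 108, 103, 109, 112, 111, 110, 112, 109, 111, 112, 113, 113, 113, 111, 105, 96, 78, 66, 67, 68, 69, 72, 89, 106, 107, 96, 87, 79, 67, 52, 51, 50, 42, 33, 36, 35, 38, 28, 28, 35, 35, 33, 35, 39, 36, 44]
  2nd-harm phase deg -8.07874913008512
```

```bash
python3 - <<'E'
from h import *
from scipy.optimize import minimize
for n in ("top","scene"):
    c=np.load(f"{n}.npz"); K,Pi=c["mtx"],np.linalg.inv(c["pose"])
    u,v=proj(c,[.528,-.2285,.03]); x0,y0=int(u)-30,int(v)-30; S=8
    g=cv2.resize(c["img"].mean(2)[y0:y0+60,x0:x0+60].astype(np.float32),None,fx=S,fy=S,interpolation=cv2.INTER_CUBIC)
    m=(g<105).astype(np.uint8); 
    print(n,np.percentile(g,[2,10,25,50,75,90]).round())
    k,l,st,ce=cv2.connectedComponentsWithStats(m); m=(l==l[30*S,30*S]).astype(np.uint8)
    m=cv2.drawContours(np.zeros_like(m),cv2.findContours(m,0,2)[0],-1,1,-1)
    def sil(p,th=np.radians(-66.5)):
        im=np.zeros_like(m); t=np.linspace(0,2*np.pi,80)
        e=np.array([np.cos(th),np.sin(th),0]);f=np.array([-e[1],e[0],0])
        def hull(P):
            q=(np.c_[P,np.ones(len(P))]@Pi.T)[:,:3]@K.T; q=q[:,:2]/q[:,2:]; q=(q-[x0,y0]+.5)*S-.5
            cv2.fillConvexPoly(im,cv2.convexHull((q*16).astype(np.int32)),1,shift=4)
        C=np.c_[.032*np.cos(t),.032*np.sin(t),0*t]+[p[0],p[1],0]
        hull(np.vstack([C+[0,0,.018],C+[0,0,.030]]))
        hull(np.array([[p[0],p[1],z]+0*e+a*.026*e+b*.0075*f for a in(-1,1) for b in(-1,1) for z in(.03,.054)]))
        return im
    f=lambda p:(sil(p)!=m).sum()/m.sum()
    r=minimize(f,[.528,-.2285],method="Nelder-Mead",options=dict(xatol=2e-5,initial_simplex=[[.524,-.2285],[.531,-.2305],[.529,-.2255]]))
    print(r.x,r.fun,m.sum(),sil(r.x).sum())
    ov=cv2.cvtColor(np.clip(g*1.7,0,255).astype(np.uint8),8)
    cv2.drawContours(ov,cv2.findContours(sil(r.x),0,2)[0],-1,(0,0,255),1)
    cv2.drawContours(ov,cv2.findContours(m,0,2)[0],-1,(0,255,0),1)
    cv2.imwrite(f"pics/fit_{n}.png",ov)
a=np.hstack([cv2.imread("pics/fit_top.png"),cv2.imread("pics/fit_scene.png")]); cv2.imwrite("pics/fit.png",cv2.resize(a,(800,400)))
E
```

```text
top [ 55.  80. 141. 144. 145. 147.]
[ 0.52543078 -0.22801807] 0.08874866578765618 31854 29083
scene [ 47.  77. 141. 152. 154. 155.]
[ 0.53081529 -0.23091551] 0.05211001221482328 50758 48283
```

View pics/fit.png

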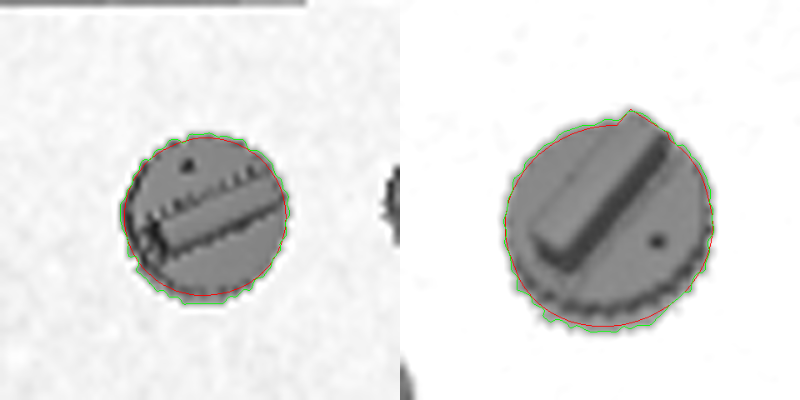

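>>> send_rows([
  [[0.69, 0.695, 0, 0.962, -1], [0.69, 0.695, 0, 0.962, -1], [0.69, 0.695, 0, 0.962, -1], [0.69, 0.695, 0, 0.962, -1], [0.69, 0.695, 0, 0.962, -1], [0.69, 0.695, 0, 0.962, -1], [0.69, 0.695, 0, 0.962, -1], [0.69, 0.695, 0, 0.962, -1], [0.69, 0.695, 0, 0.962, -1], [0.69, 0.695, 0, 0.962, -1], [0.69, 0.695, 0, 0.962, -1], [0.69, 0.695, 0, 0.962, -1], [0.69, 0.695, 0, 0.962, -1], [0.69, 0.695, 0, 0.962, -1], [0.69, 0.695, 0, 0.962, -1], [0.69, 0.695, 0, 0.962, -1], [0.69, 0.695, 0, 0.962, -1], [0.69, 0.695, 0, 0.962, -1], [0, 0, 0, 0, -1], [0, 0, 0, 0, -1]],
])

```text
time_s: 4.3
position: [0.5272, -0.2299, 0.2025]
tcp_rot: [[-0.4, 0.917, -0.0], [0.917, 0.4, -0.0], [-0.0, -0.001, -1.0]]
force: [-0.6, -0.0, 0.7]
opening: 0.999
```

>>> send_rows([
  [[0.03, 0.01, -0.9, 0, -0.5], [0, 0, -0.9, 0, -0.5], [0, 0, -0.9, 0, -0.5], [0, 0, -0.9, 0, -0.5], [0, 0, -0.4, 0, -0.5], [0, 0, 0, 0, -0.5]],
])

```text
time_s: 4.9
position: [0.5263, -0.2301, 0.081]
tcp_rot: [[-0.398, 0.918, -0.004], [0.918, 0.398, 0.002], [0.003, -0.002, -1.0]]
force: [-0.7, 0.8, -0.2]
opening: 0.755
```

```bash
python3 - <<'E'
from h import *
c=imaging.capture("scene"); u,v=proj(c,[.528,-.2295,.05]); print(u,v,bot.read_state()["position"])
crop(c["img"],int(u)-50,int(v)-60,100,100,6,"pics/pre.png")
E
```

```text
231.23782615799348 315.5953274879255 [ 0.52748804 -0.23053212  0.08233079]
```

View pics/pre.png

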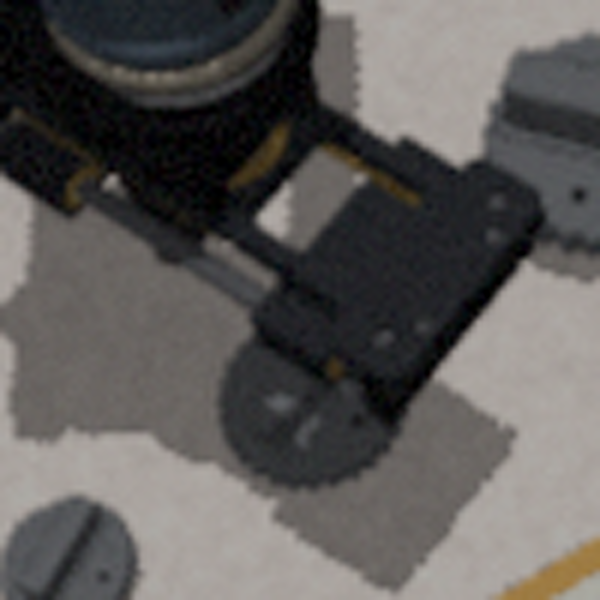

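>>> send_rows([
  [[0.02, 0.03, -0.5, 0, -0.5], [0, 0, -0.4, 0, -0.5], [0, 0, -0.2, 0, -0.5], [0, 0, 0, 0, -0.5], [0, 0, 0, 0, -0.5], [0, 0, 0, 0, -0.5]],
])

```text
time_s: 5.55
position: [0.5291, -0.2294, 0.0501]
tcp_rot: [[-0.399, 0.917, 0.001], [0.917, 0.399, -0.001], [-0.001, 0.001, -1.0]]
force: [-0.1, 0.5, -0.1]
opening: 0.747
```

>>> send_rows([
  [[-0.03, 0, -0.04, 0, -0.5], [0, 0, 0, 0, -0.5], [0, 0, 0, 0, -0.2], [0, 0, 0, 0, 0.1], [0, 0, 0, 0, 0.4], [0, 0, 0, 0, 0.7], [0, 0, 0, 0, 1], [0, 0, 0, 0, 1], [0, 0, 0, 0, 1], [0, 0, 0, 0, 1], [0, 0, 0, 0, 1]],
])

```text
time_s: 6.65
position: [0.5277, -0.2291, 0.0483]
tcp_rot: [[-0.399, 0.917, -0.0], [0.917, 0.399, 0.0], [0.0, -0.0, -1.0]]
force: [-0.2, -0.4, -0.3]
opening: 0.04
```

```bash
python3 - <<'E'
from h import *
s=bot.read_state(); print(s["opening"],s["force"],s["position"])
c=imaging.capture("scene"); u,v=proj(c,[.528,-.2295,.05]); crop(c["img"],int(u)-40,int(v)-40,80,80,6,"pics/g1.png")
print(mark_of("scene","cap_grip"))
E
```

```text
0.03962917136929469 [-0.21910458 -0.40018238 -0.32559198] [ 0.52771554 -0.22906399  0.04834027]
[{'at': [0.5299, -0.2307, 0.0406], 'conf': 0.88}, {'at': [0.5334, -0.328, 0.0343], 'conf': 0.78}, {'at': [0.4982, -0.0917, 0.058], 'conf': 0.66}]
```

View pics/g1.png

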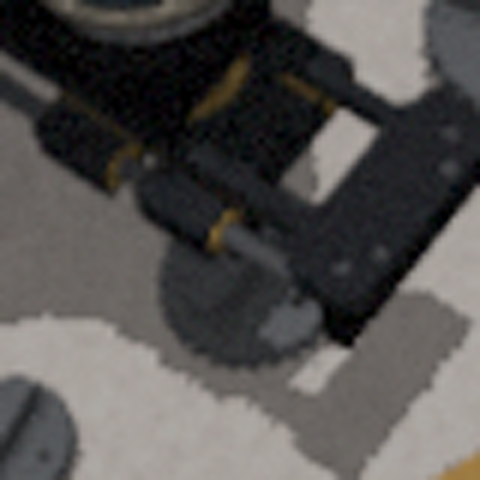

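```bash
python3 - <<'E'
from h import *
c=imaging.capture("scene"); s=bot.read_state(); p=s["position"];R=s["tcp_rot"]
u,v=proj(c,[.528,-.2295,.05]); o=np.array([int(u)-50,int(v)-50]); S=6
im=cv2.resize(c["img"][o[1]:o[1]+100,o[0]:o[0]+100],None,fx=S,fy=S,interpolation=cv2.INTER_CUBIC)
im=cv2.convertScaleAbs(im,alpha=2.2,beta=20)
def P(q): return tuple(((proj(c,q)-o)*S).astype(int).tolist())
for i,col in enumerate([(0,0,255),(0,255,0),(255,0,0)]): cv2.line(im,P(p),P(p+.03*R[:,i]),col,1)
e=R[:,0];f=R[:,1]
for z in(.03,.054):
    q=[P(np.array([p[0],p[1],z])+a*.026*e+b*.0075*f) for a,b in((1,1),(1,-1),(-1,-1),(-1,1))]
    cv2.polylines(im,[np.array(q)],True,(255,255,0),1)
cv2.imwrite("pics/g2.png",im)
E
```

```text
(no output)
```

View pics/g2.png

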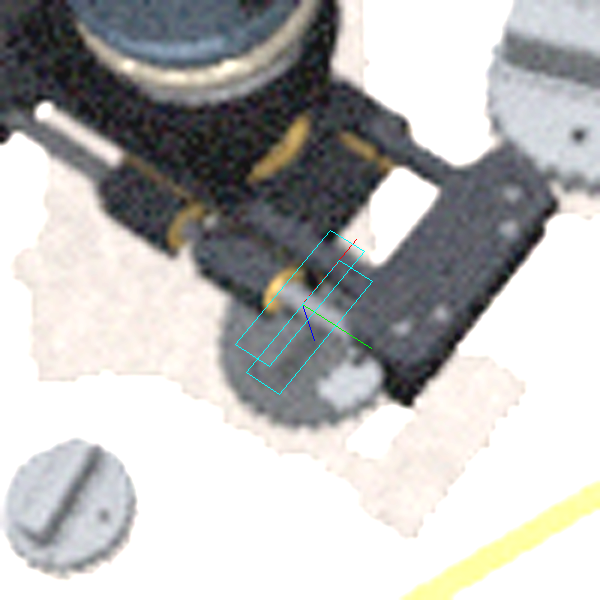

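>>> send_rows([
  [[0, 0, 0.1, 0, 1], [0, 0, 0.4, 0, 1], [0, 0, 1, 0, 1], [0, 0, 1, 0, 1], [0, 0, 1, 0, 1], [0, 0, 0, 0, 1], [0, 0, 0, 0, 1]],
])

```text
time_s: 7.5
position: [0.5281, -0.2293, 0.1548]
tcp_rot: [[-0.399, 0.917, 0.002], [0.917, 0.399, -0.002], [-0.002, 0.001, -1.0]]
force: [0.1, 0.7, -0.6]
opening: 0.002
```

```bash
python3 - <<'E'
from h import *
s=bot.read_state(); print(s["opening"],s["force"],s["position"])
c=imaging.capture("scene"); u,v=proj(c,[.528,-.2295,.1]); crop(cv2.convertScaleAbs(c["img"],alpha=1.7),int(u)-50,int(v)-40,100,100,6,"pics/g3.png")
E
```

```text
0.002091162406718006 [ 0.07931649  0.73528301 -0.56109876] [ 0.52814286 -0.22932524  0.15479666]
```

View pics/g3.png

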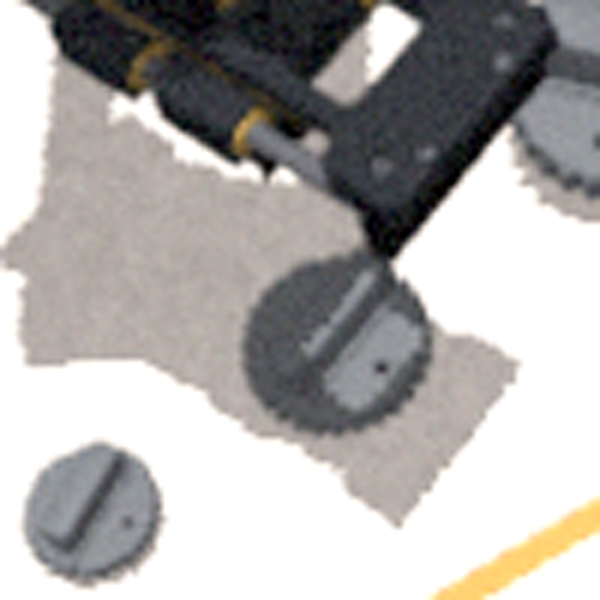

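```bash
python3 - <<'E'
from h import *
c=imaging.capture("scene"); s=bot.read_state(); p=s["position"];R=s["tcp_rot"]
o=np.load("scene.npz")
x0,y0=190,260
a=np.hstack([cv2.resize(i[y0:y0+80,x0:x0+80],(400,400),interpolation=cv2.INTER_CUBIC) for i in (o["img"].astype(np.uint8),c["img"])])
a=cv2.convertScaleAbs(a,alpha=1.6)
def P(q): return tuple(((proj(c,q)-[x0,y0])*5+[400,0]).astype(int).tolist())
for q in (p,p+R[:,2]*.017,p+R[:,1]*.0075,p-R[:,1]*.0075): cv2.circle(a,P(q),3,(0,0,255),1)
cv2.imwrite("pics/cmp.png",a)
print([ (d["conf"],d["at"]) for d in mark_of("scene","cap_grip")])
c=imaging.capture("top"); print([ (d["conf"],d["at"]) for d in mark_of("top","cap_grip")])
crop(cv2.convertScaleAbs(c["img"],alpha=1.6),340,180,120,100,6,"pics/topg.png")
E
```

```text
[(0.81, [0.5263, -0.23, 0.0435]), (0.62, [0.497, -0.0924, 0.0609]), (0.56, [0.5358, -0.3276, 0.0305])]
[(0.86, [0.4959, -0.092, 0.0541]), (0.54, [0.5305, -0.2281, 0.0435]), (0.36, [0.5279, -0.2286, 0.004])]
```

View pics/cmp.png

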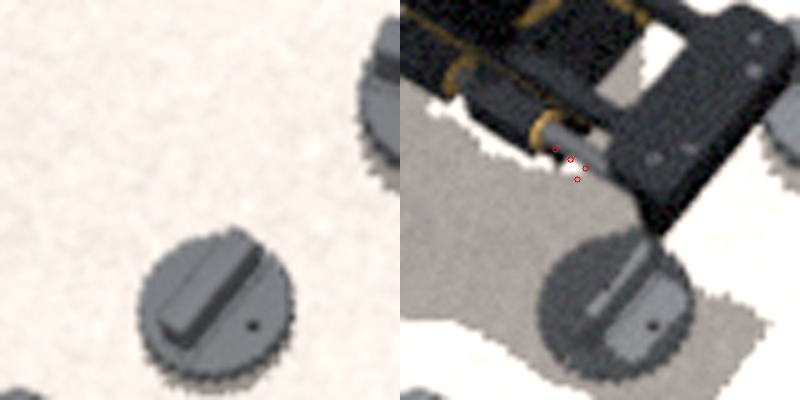

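View pics/topg.png

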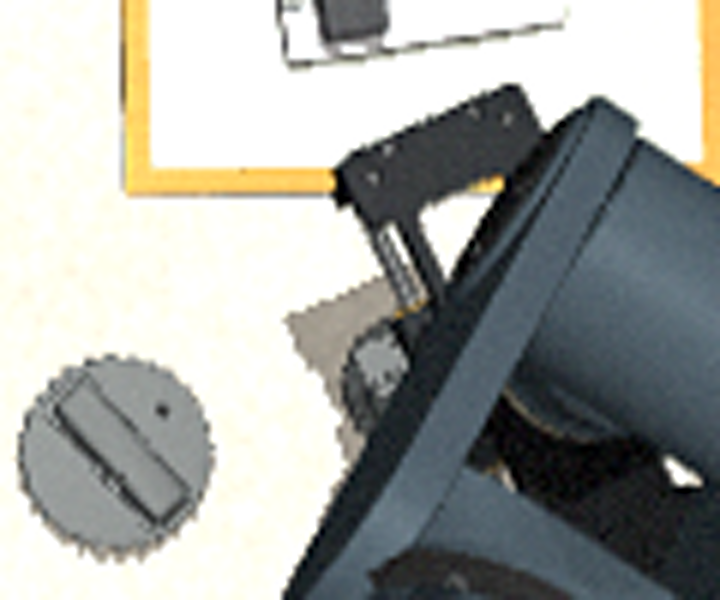

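```bash
python3 - <<'E'
from h import *
c=imaging.capture("scene"); crop(cv2.convertScaleAbs(c["img"],alpha=2.5,beta=15),150,200,160,140,5,"pics/ga.png")
E
```

>>> send_rows([
  [[0, 0, 0, 0, -1], [0, 0, 0, 0, -1], [0, 0, 0, 0, -1], [0, 0, 0, 0, -1], [0, 0, 0, 0, -1], [0, 0, 0, 0, -1], [0, 0, 0, 0, -1], [0, 0, 0, 0, -1], [0, 0, 0, 0, -1], [0, 0, 0, 0, -1]],
])

```text
time_s: 8.8
position: [0.5277, -0.2291, 0.1534]
tcp_rot: [[-0.399, 0.917, 0.0], [0.917, 0.399, -0.0], [-0.0, 0.0, -1.0]]
force: [0.2, 1.3, -0.1]
opening: 0.83
```

```bash
python3 - <<'E'
from h import *
c=imaging.capture("scene"); crop(cv2.convertScaleAbs(c["img"],alpha=2.5,beta=15),150,200,160,140,5,"pics/gb.png")
E
```

```text
(no output)
```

View pics/ga.png

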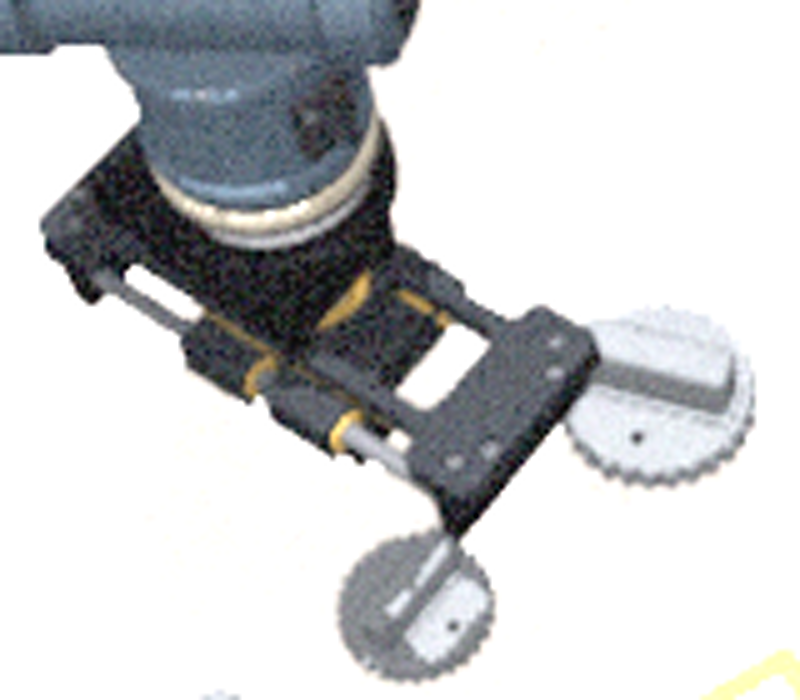

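View pics/gb.png

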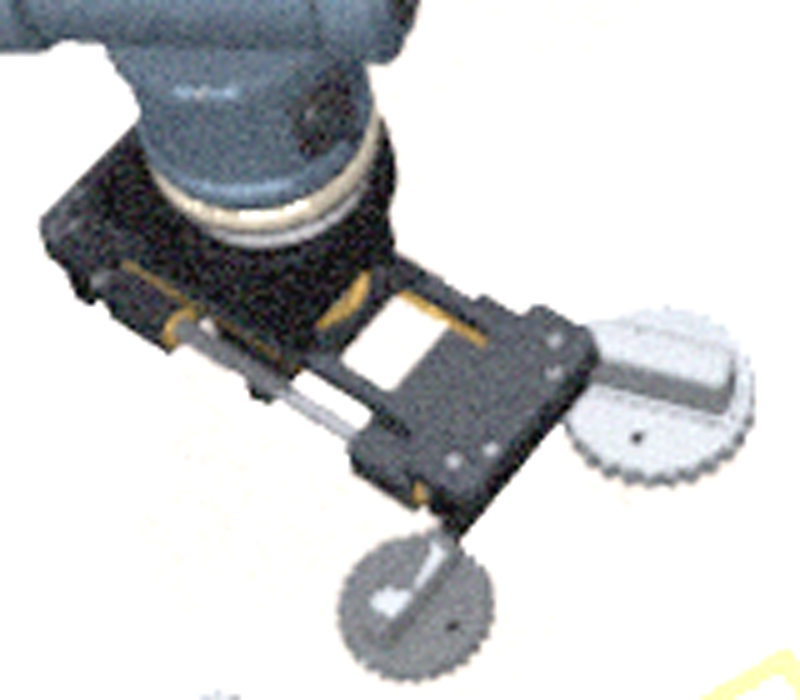

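```bash
python3 - <<'E'
from h import *
c=imaging.capture("scene"); crop(c["img"],170,250,100,90,8,"pics/gc.png")
E
```

```text
(no output)
```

View pics/gc.png

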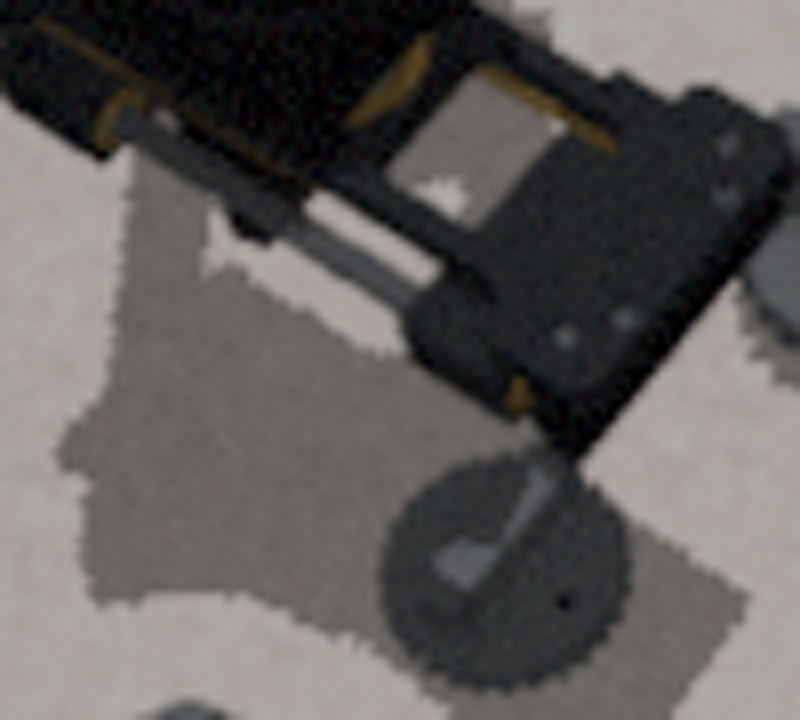

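```bash
python3 - <<'E'
from h import *
c=imaging.capture("scene"); s=bot.read_state(); p=s["position"];R=s["tcp_rot"]; print(s["opening"],p)
for t in (-.05,-.03,-.015,0,.017):
  for y in (-.0435,-.0585,.0435): print(t,y,((proj(c,p+R[:,2]*t+R[:,1]*y)-[170,250])*8).round())
print(mark_of("scene","cap_grip")[0])
E
```

```text
0.9538416732581746 [ 0.52774219 -0.22906982  0.15335099]
-0.05 -0.0435 [254. 144.]
-0.05 -0.0585 [204. 113.]
-0.05 0.0435 [550. 328.]
-0.03 -0.0435 [269. 187.]
-0.03 -0.0585 [221. 157.]
-0.03 0.0435 [560. 369.]
-0.015 -0.0435 [281. 218.]
-0.015 -0.0585 [233. 188.]
-0.015 0.0435 [568. 399.]
0 -0.0435 [292. 249.]
0 -0.0585 [244. 219.]
0 0.0435 [576. 428.]
0.017 -0.0435 [304. 282.]
0.017 -0.0585 [257. 253.]
0.017 0.0435 [584. 460.]
{'at': [0.4997, -0.0934, 0.0587], 'conf': 0.94}
```

>>> send_rows([
  [[0.01, -0.01, -1, 0, -1], [0, 0, -1, 0, -1], [0, 0, -1, 0, -1], [0, 0, -0.5, 0, -1], [0, 0, -0.1, 0, -1], [0, 0, 0, 0, -1], [0, 0, 0, 0, -1], [0, 0, 0, 0, -1]],
])

```text
time_s: 9.8
position: [0.5289, -0.2299, 0.0466]
tcp_rot: [[-0.399, 0.917, 0.002], [0.917, 0.399, -0.001], [-0.002, 0.001, -1.0]]
force: [-0.2, -0.3, 0.2]
opening: 1.0
```

```bash
python3 - <<'E'
from h import *
s=bot.read_state(); print(s["opening"],s["force"],s["position"])
c=imaging.capture("scene"); crop(cv2.convertScaleAbs(c["img"],alpha=1.4),180,260,100,90,8,"pics/gd.png")
E
```

```text
1.0001244068036845 [-0.21383975 -0.27072497  0.21663489] [ 0.52890301 -0.22991454  0.04656278]
```

View pics/gd.png

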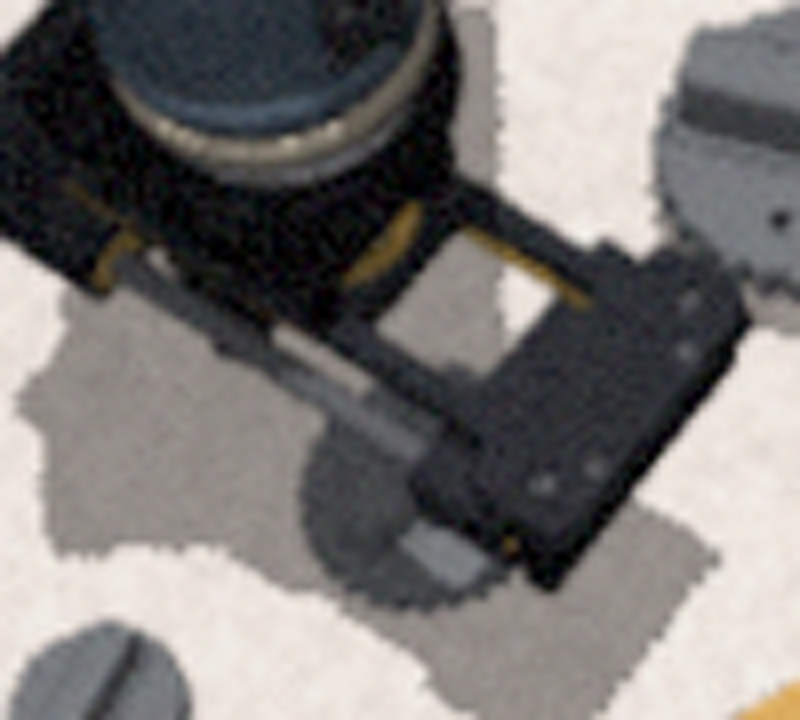

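>>> send_rows([
  [[-0.03, 0.01, 0.3, 0, -1], [0, 0, 0.1, 0, 0.2], [0, 0, 0, 0, 0.2], [0, 0, 0, 0, 0.2], [0, 0, 0, 0, 0.2], [0, 0, 0, 0, 0.2], [0, 0, 0, 0, 0.2]],
])

```text
time_s: 10.55
position: [0.527, -0.229, 0.0571]
tcp_rot: [[-0.399, 0.917, -0.0], [0.917, 0.399, 0.0], [0.0, -0.0, -1.0]]
force: [-1.2, -0.6, 0.0]
opening: 0.535
```

```bash
python3 - <<'E'
from h import *
s=bot.read_state(); print(s["opening"],s["force"],s["position"])
c=imaging.capture("scene"); crop(cv2.convertScaleAbs(c["img"],alpha=2.2),200,280,70,65,11,"pics/ge.png")
c=imaging.capture("top"); crop(cv2.convertScaleAbs(c["img"],alpha=2.2),380,210,60,60,10,"pics/gf.png")
E
```

```text
0.5353755792243554 [-1.24017295e+00 -6.11201910e-01  6.56344861e-04] [ 0.52699055 -0.22900787  0.05712155]
```

View pics/ge.png

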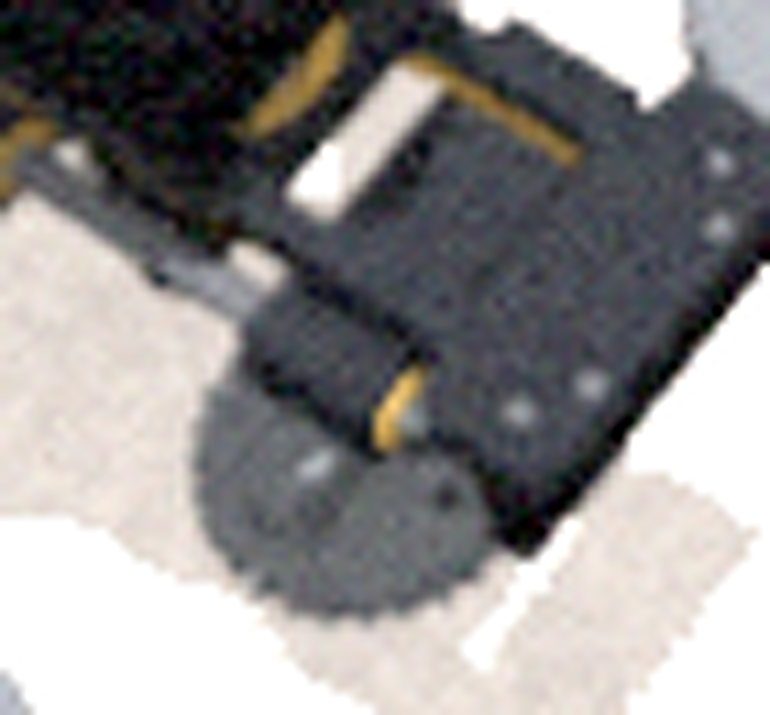

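View pics/gf.png

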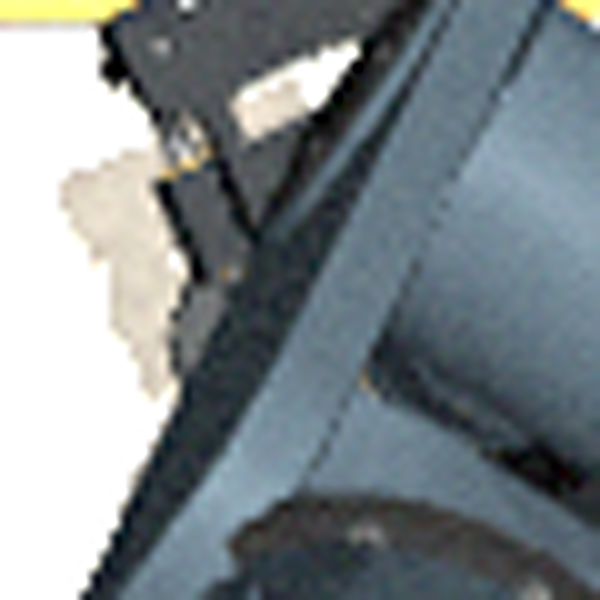

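>>> send_rows([
  [[0.03, -0.01, -0.2, 0, 0.2], [0, 0, -0.1, 0, 0.2], [0, 0, -0.05, 0, 0.2], [0, 0, 0, 0, 0.2], [0, 0, 0, 0, 0.2]],
])

```text
time_s: 11.15
position: [0.528, -0.2293, 0.0467]
tcp_rot: [[-0.399, 0.917, -0.0], [0.917, 0.399, 0.0], [0.0, -0.0, -1.0]]
force: [0.3, -0.7, 0.2]
opening: 0.401
```

>>> send_rows([
  [[0, 0, -0.05, 0, 0.2], [0, 0, 0, 0, 0.2], [0, 0, 0, 0, 0.2]],
])

```text
time_s: 11.45
position: [0.528, -0.2294, 0.0454]
tcp_rot: [[-0.399, 0.917, 0.0], [0.917, 0.399, -0.0], [-0.0, 0.0, -1.0]]
force: [1.0, 0.1, -1.0]
opening: 0.402
```

>>> send_rows([
  [[0, 0, -0.05, 0, 0.2], [0, 0, 0, 0, 0.2], [0, 0, 0, 0, 0.2]],
])

```text
time_s: 11.75
position: [0.528, -0.2293, 0.0438]
tcp_rot: [[-0.399, 0.917, -0.0], [0.917, 0.399, 0.0], [0.0, -0.0, -1.0]]
force: [-0.0, 0.2, -0.2]
opening: 0.399
```

>>> send_rows([
  [[0, 0, -0.07, 0, 0.2], [0, 0, 0, 0, 0.2], [0, 0, 0, 0, 0.2]],
])

```text
time_s: 12.05
position: [0.528, -0.2293, 0.0416]
tcp_rot: [[-0.399, 0.917, -0.0], [0.917, 0.399, 0.0], [0.0, -0.0, -1.0]]
force: [-0.4, -0.7, 0.2]
opening: 0.4
```

>>> send_rows([
  [[0, 0, -0.07, 0, 0.2], [0, 0, 0, 0, 0.2], [0, 0, 0, 0, 0.2]],
])

```text
time_s: 12.35
position: [0.528, -0.2294, 0.0396]
tcp_rot: [[-0.399, 0.917, -0.0], [0.917, 0.399, 0.0], [0.0, -0.0, -1.0]]
force: [-0.7, -0.1, 0.4]
opening: 0.399
```

>>> send_rows([
  [[0, 0, -0.07, 0, 0.2], [0, 0, 0, 0, 0.2], [0, 0, 0, 0, 0.2]],
])

```text
time_s: 12.65
position: [0.528, -0.2293, 0.0374]
tcp_rot: [[-0.399, 0.917, -0.0], [0.917, 0.399, 0.0], [0.0, -0.0, -1.0]]
force: [0.6, -0.9, 0.7]
opening: 0.398
```

>>> send_rows([
  [[0, 0, 0, 0, 0.4], [0, 0, 0, 0, 0.5], [0, 0, 0, 0, 0.6], [0, 0, 0, 0, 0.7], [0, 0, 0, 0, 0.8], [0, 0, 0, 0, 0.8], [0, 0, 0, 0, 0.8], [0, 0, 0, 0, 0.8]],
])

```text
time_s: 13.45
position: [0.528, -0.2294, 0.0375]
tcp_rot: [[-0.399, 0.917, 0.0], [0.917, 0.399, -0.0], [-0.0, -0.0, -1.0]]
force: [-0.1, 0.8, -0.1]
opening: 0.102
```

```bash
python3 - <<'E'
from h import *
s=bot.read_state(); print(s["opening"],s["force"],s["position"])
c=imaging.capture("scene"); crop(cv2.convertScaleAbs(c["img"],alpha=2.2),190,270,90,80,8,"pics/gh.png")
E
```

```text
0.10213769307497314 [-0.10208494  0.76780254 -0.05957572] [ 0.52803221 -0.22939607  0.03754786]
```

View pics/gh.png

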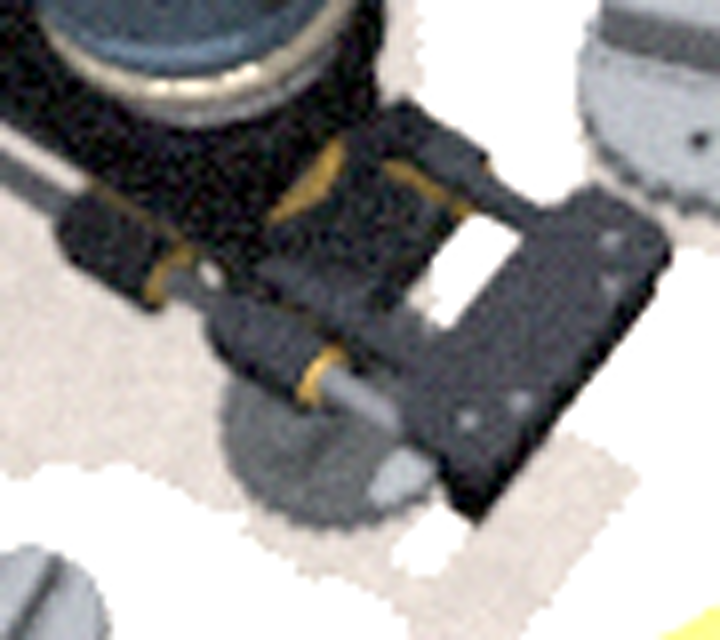

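>>> send_rows([
  [[0, 0, 0, 0, 0.2], [0, 0, 0, 0, 0.2], [0, 0, 0, 0, 0.2], [0, 0, -0.1, 0, 0.2], [0, 0, 0, 0, 0.2], [0, 0, 0, 0, 0.2]],
])

```text
time_s: 14.1
position: [0.5279, -0.2293, 0.0343]
tcp_rot: [[-0.399, 0.917, -0.0], [0.917, 0.399, 0.0], [0.0, -0.0, -1.0]]
force: [0.1, -0.3, 0.3]
opening: 0.395
```

>>> send_rows([
  [[0, 0, -0.07, 0, 0.2], [0, 0, 0, 0, 0.2], [0, 0, 0, 0, 0.2]],
])

```text
time_s: 14.4
position: [0.528, -0.2293, 0.0324]
tcp_rot: [[-0.399, 0.917, -0.0], [0.917, 0.399, 0.0], [0.0, -0.0, -1.0]]
force: [0.7, -0.7, -0.4]
opening: 0.402
```

```bash
python3 - <<'E'
from h import *
s=bot.read_state(); print(s["opening"],s["force"],s["position"],s["joint_positions"])
c=imaging.capture("scene"); crop(cv2.convertScaleAbs(c["img"],alpha=2.2),190,270,90,80,8,"pics/gi.png")
c=imaging.capture("top"); print(proj(c,[0,0,.1])); cv2.imwrite("pics/top2.png",c["img"])
E
```

```text
0.40229132963292374 [ 0.74353269 -0.72672281 -0.41688696] [ 0.52798322 -0.22933263  0.03236222] [-3.45958417e+01  4.03930675e+01  9.65817271e+01 -2.70861885e-04
  4.30351537e+01 -5.81227310e+01]
[327.24426374 452.18439007]
```

View pics/gi.png

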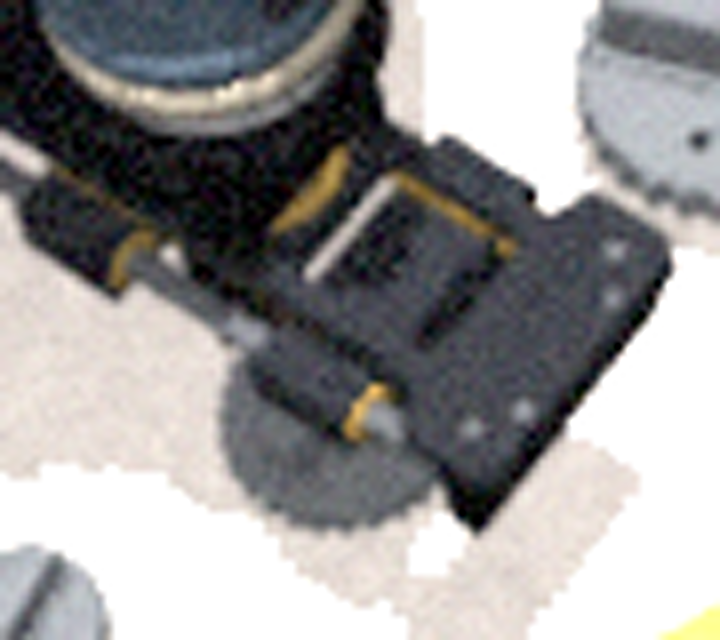

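View pics/top2.png

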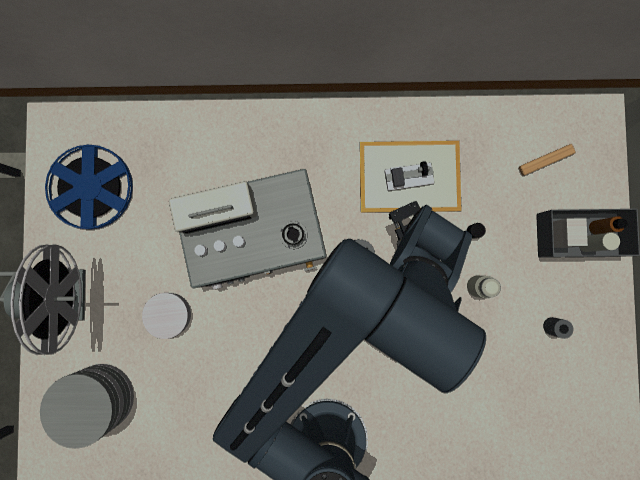

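>>> send_rows([
  [[0, 0, -0.07, 0, 0.2], [0, 0, 0, 0, 0.2], [0, 0, 0, 0, 0.2]],
])

```text
time_s: 14.8
position: [0.528, -0.2293, 0.0303]
tcp_rot: [[-0.399, 0.917, -0.0], [0.917, 0.399, 0.0], [0.0, -0.0, -1.0]]
force: [-0.5, -0.3, -0.6]
opening: 0.4
```

>>> send_rows([
  [[0, 0, -0.07, 0, 0.2], [0, 0, 0, 0, 0.2], [0, 0, 0, 0, 0.2]],
])

```text
time_s: 15.1
position: [0.528, -0.2293, 0.0282]
tcp_rot: [[-0.399, 0.917, -0.0], [0.917, 0.399, 0.0], [0.0, -0.0, -1.0]]
force: [0.5, -0.0, 0.3]
opening: 0.408
```

>>> send_rows([
  [[0, 0, -0.07, 0, 0.2], [0, 0, 0, 0, 0.2], [0, 0, 0, 0, 0.2]],
])

```text
time_s: 15.4
position: [0.528, -0.2293, 0.0261]
tcp_rot: [[-0.399, 0.917, -0.0], [0.917, 0.399, 0.0], [0.0, -0.0, -1.0]]
force: [0.1, 0.0, -0.2]
opening: 0.4
```

>>> send_rows([
  [[0, 0, 0, 0, 0.4], [0, 0, 0, 0, 0.5], [0, 0, 0, 0, 0.6], [0, 0, 0, 0, 0.7], [0, 0, 0, 0, 0.8], [0, 0, 0, 0, 0.8], [0, 0, 0, 0, 0.8]],
])

```text
time_s: 16.1
position: [0.5282, -0.2294, 0.0262]
tcp_rot: [[-0.399, 0.917, 0.0], [0.917, 0.399, -0.0], [-0.0, 0.0, -1.0]]
force: [0.7, 0.2, 0.1]
opening: 0.172
```

>>> send_rows([
  [[0, 0, 0, 0, 0.3], [0, 0, 0, 0, 0.3], [0, 0, 0, 0, 0.3], [0, 0, -0.1, 0, 0.3], [0, 0, -0.1, 0, 0.3], [0, 0, -0.1, 0, 0.3], [0, 0, 0, 0, 0.3], [0, 0, 0, 0, 0.3]],
])

```text
time_s: 16.9
position: [0.5279, -0.2293, 0.0169]
tcp_rot: [[-0.399, 0.917, -0.0], [0.917, 0.399, 0.0], [0.0, -0.0, -1.0]]
force: [0.1, -0.5, 0.3]
opening: 0.348
```

>>> send_rows([
  [[0, 0, -0.05, 0, 0.3], [0, 0, 0, 0, 0.3]],
])

```text
time_s: 17.1
position: [0.528, -0.2294, 0.0156]
tcp_rot: [[-0.399, 0.917, -0.0], [0.917, 0.399, 0.0], [0.0, -0.0, -1.0]]
force: [0.9, 0.8, -1.0]
opening: 0.347
```

>>> send_rows([
  [[0, 0, -0.05, 0, 0.3], [0, 0, 0, 0, 0.3]],
])

```text
time_s: 17.3
position: [0.528, -0.2293, 0.014]
tcp_rot: [[-0.399, 0.917, -0.0], [0.917, 0.399, 0.0], [0.0, -0.0, -1.0]]
force: [0.4, -0.5, -0.1]
opening: 0.352
```

>>> send_rows([
  [[0, 0, -0.05, 0, 0.3], [0, 0, 0, 0, 0.3]],
])

```text
time_s: 17.5
position: [0.5279, -0.2293, 0.0125]
tcp_rot: [[-0.399, 0.917, -0.0], [0.917, 0.399, 0.0], [0.0, -0.0, -1.0]]
force: [0.2, -0.1, -0.2]
opening: 0.35
```

>>> send_rows([
  [[0, 0, -0.05, 0, 0.3], [0, 0, 0, 0, 0.3]],
])

```text
time_s: 17.7
position: [0.5279, -0.2293, 0.011]
tcp_rot: [[-0.399, 0.917, -0.0], [0.917, 0.399, 0.0], [0.0, -0.0, -1.0]]
force: [0.2, 0.0, 1.2]
opening: 0.354
```

>>> send_rows([
  [[0, 0, -0.05, 0, 0.3], [0, 0, 0, 0, 0.3]],
])

```text
time_s: 17.9
position: [0.5281, -0.2295, 0.0104]
tcp_rot: [[-0.399, 0.917, 0.0], [0.917, 0.399, -0.0], [-0.0, 0.0, -1.0]]
force: [-1.9, -0.1, 6.3]
opening: 0.352
```

>>> send_rows([
  [[0, 0, 0.09, 0, 0.3], [0, 0, 0, 0, 0.6], [0, 0, 0, 0, 0.8], [0, 0, 0, 0, 1], [0, 0, 0, 0, 1], [0, 0, 0, 0, 1]],
])

```text
time_s: 18.5
position: [0.528, -0.2294, 0.0122]
tcp_rot: [[-0.399, 0.917, -0.0], [0.917, 0.399, 0.0], [0.0, -0.0, -1.0]]
force: [0.2, 0.3, -1.3]
opening: 0.171
```

>>> send_rows([
  [[0, 0, 0.1, 0, 1], [0, 0, 0.4, 0, 1], [0, 0, 0.8, 0, 1], [0, 0, 1, 0, 1], [0, 0, 1, 0, 1], [0, 0, 1, 0, 1], [0, 0, 0.4, 0, 1], [0, 0, 0, 0, 1], [0, 0, 0, 0, 1]],
])

```text
time_s: 19.4
position: [0.5272, -0.2289, 0.1526]
tcp_rot: [[-0.399, 0.917, -0.001], [0.917, 0.399, 0.001], [0.001, -0.001, -1.0]]
force: [0.6, 0.8, -2.1]
opening: 0.173
```

```bash
python3 - <<'E'
from h import *
s=bot.read_state(); print(s["opening"],s["force"],s["position"])
c=imaging.capture("scene"); u,v=proj(c,s["position"]); print(u,v)
crop(cv2.convertScaleAbs(c["img"],alpha=2),int(u)-50,int(v)-45,100,90,8,"pics/lift.png")
for t in("cap","cap_grip","cap_seat"): print(t,[(round(d["conf"],2),d["at"]) for d in mark_of("scene",t)])
E
```

```text
0.17309091152892103 [ 0.64150151  0.77921735 -2.09875219] [ 0.52723489 -0.22885493  0.15263378]
224.04530150560487 292.0771061701454
cap [(0.88, [0.4958, -0.0942, -0.0017]), (0.68, [0.5239, -0.2258, 0.1397]), (0.56, [0.5325, -0.3278, -0.0013]), (0.27, [0.4114, -0.4223, -0.0003])]
cap_grip [(0.81, [0.4987, -0.0942, 0.0579]), (0.8, [0.5263, -0.2301, 0.1821])]
cap_seat []
```

View pics/lift.png

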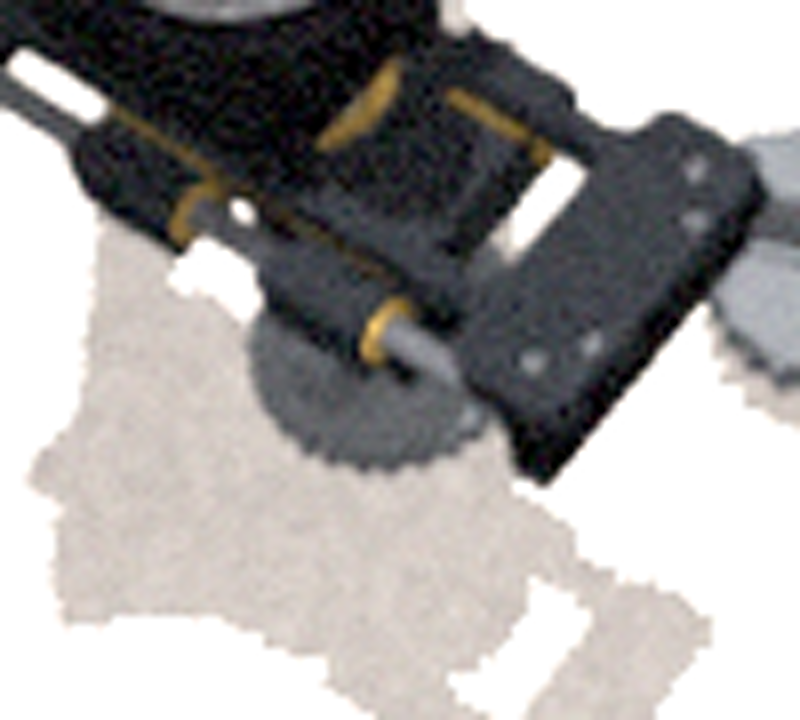

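>>> send_rows([
  [[0.02, 0.3, 0.1, 0.5, 1], [0.05, 0.64, 0.1, 0.95, 1], [0.05, 0.64, 0.1, 0.95, 1], [0.05, 0.64, 0.05, 0.95, 1], [0.05, 0.64, 0, 0.95, 1], [0.05, 0.64, 0, 0.95, 1], [0.05, 0.64, 0, 0.95, 1], [0.05, 0.64, 0, 0.95, 1], [0.05, 0.64, 0, 0.95, 1], [0.05, 0.64, 0, 0.95, 1], [0.05, 0.64, 0, 0.95, 1], [0.05, 0.64, 0, 0.95, 1], [0.05, 0.64, 0, 0.95, 1], [0.05, 0.64, 0, 0.95, 1], [0.05, 0.64, 0, 0.95, 1], [0.05, 0.64, 0, 0.95, 1], [0.02, 0.38, 0, 0.25, 1], [0, 0, 0, 0, 1], [0, 0, 0, 0, 1]],
])

```text
time_s: 21.5
position: [0.5515, 0.0787, 0.1634]
tcp_rot: [[-0.943, -0.333, -0.001], [-0.333, 0.943, -0.001], [0.001, -0.0, -1.0]]
force: [0.1, 0.0, -2.6]
opening: 0.169
```

```bash
python3 - <<'E'
from h import *
s=bot.read_state(); print(s["opening"],s["force"],s["moment"],s["position"],s["tcp_rot"],s["joint_positions"])
R=s["tcp_rot"]; print("bar yaw",np.degrees(np.arctan2(R[1,0],R[0,0])))
c=imaging.capture("scene"); u,v=proj(c,s["position"]); print(u,v)
crop(cv2.convertScaleAbs(c["img"],alpha=2),int(u)-50,int(v)-45,100,90,8,"pics/over.png")
for t in("cap","cap_grip","cap_seat","neck_rim"): print(t,[(round(d["conf"],2),d["at"]) for d in mark_of("scene",t)])
E
```

```text
0.16872292794851407 [ 0.1276166   0.03835086 -2.56393728] [ 0.11373704 -0.11154834  0.01920775] [0.55149772 0.07871089 0.163375  ] [[-9.43066483e-01 -3.32602987e-01 -9.28353913e-04]
 [-3.32602614e-01  9.43066919e-01 -5.36014082e-04]
 [ 1.05377975e-03 -1.96723977e-04 -9.99999425e-01]] [-3.35051494e+00  2.79108368e+01  9.42229559e+01 -3.98538490e-02
  5.79175185e+01 -1.12756169e+02]
bar yaw -160.57316889075534
362.3774805314565 226.477921233489
cap [(0.78, [0.4963, -0.0954, -0.0019]), (0.58, [0.5331, -0.3302, -0.0006])]
cap_grip [(0.86, [0.4991, -0.0914, 0.0609]), (0.85, [0.5527, 0.081, 0.1899]), (0.75, [0.5329, -0.3289, 0.0333]), (0.48, [0.3436, 0.4338, -0.0041])]
cap_seat []
neck_rim [(0.93, [0.5528, 0.0799, 0.1308])]
```

View pics/over.png

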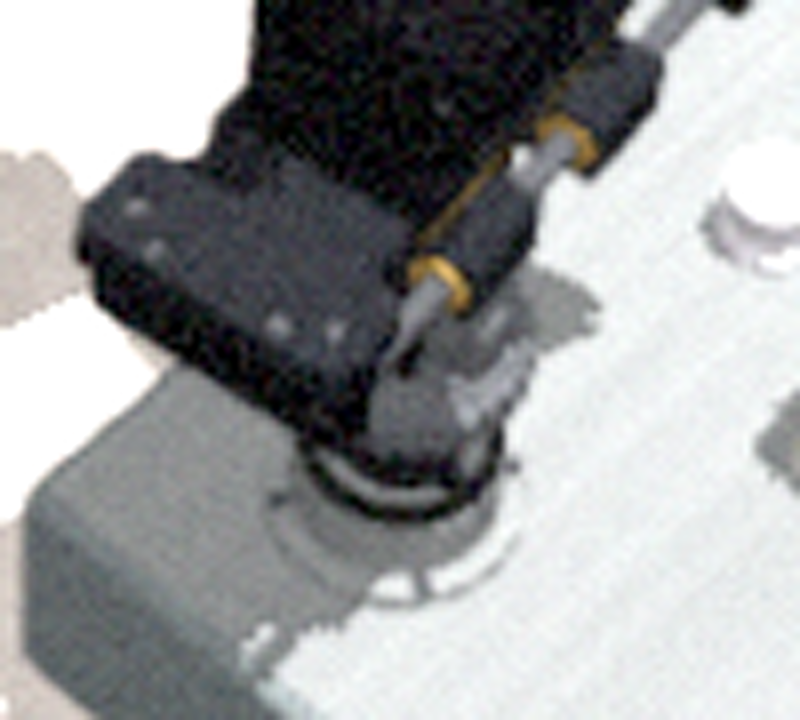

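>>> send_rows([
  [[-0.03, 0.05, -0.3, 0, 1], [0, 0, -0.25, 0, 1], [0, 0, 0, 0, 1], [0, 0, 0, 0, 1], [0, 0, 0, 0, 1]],
])

```text
time_s: 22.25
position: [0.551, 0.0805, 0.1473]
tcp_rot: [[-0.943, -0.333, 0.0], [-0.333, 0.943, -0.0], [-0.0, -0.0, -1.0]]
force: [0.4, -0.2, -1.5]
opening: 0.163
```

```bash
python3 - <<'E'
from h import *
s=bot.read_state(); print(s["force"].round(2),s["moment"].round(3),s["position"].round(4))
c=imaging.capture("scene"); crop(cv2.convertScaleAbs(c["img"],alpha=2),335,195,70,70,10,"pics/near.png")
E
```

```text
[ 0.36 -0.21 -1.48] [ 0.145 -0.159  0.042] [0.551  0.0805 0.1473]
```

View pics/near.png

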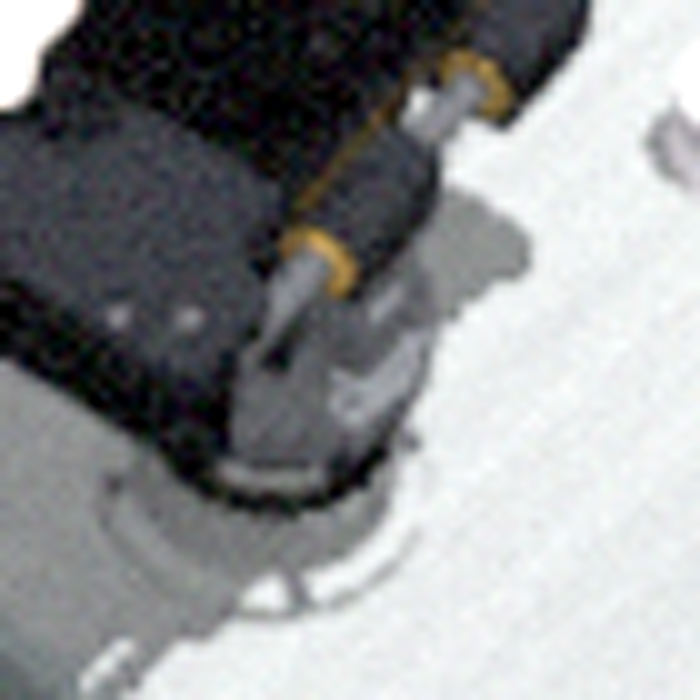

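>>> send_rows([
  [[0, 0, -0.15, 0, 1], [0, 0, 0, 0, 1], [0, 0, -0.07, 0, 1], [0, 0, 0, 0, 1], [0, 0, 0, 0, 1]],
])

```text
time_s: 22.8
position: [0.5508, 0.0805, 0.1407]
tcp_rot: [[-0.943, -0.333, -0.0], [-0.333, 0.943, -0.0], [0.0, 0.0, -1.0]]
force: [-0.0, 1.0, -2.1]
opening: 0.167
```

>>> send_rows([
  [[0, 0, -0.06, 0, 1], [0, 0, 0, 0, 1], [0, 0, 0, 0, 1]],
])

```text
time_s: 23.1
position: [0.5508, 0.0805, 0.1389]
tcp_rot: [[-0.943, -0.333, -0.0], [-0.333, 0.943, -0.0], [0.0, 0.0, -1.0]]
force: [0.4, -0.5, -2.6]
opening: 0.17
```

>>> send_rows([
  [[0, 0, -0.06, 0, 1], [0, 0, 0, 0, 1], [0, 0, 0, 0, 1]],
])

```text
time_s: 23.4
position: [0.5507, 0.0805, 0.1371]
tcp_rot: [[-0.943, -0.333, -0.0], [-0.333, 0.943, 0.0], [0.0, 0.0, -1.0]]
force: [0.3, 0.4, -2.3]
opening: 0.17
```

>>> send_rows([
  [[0, 0, -0.05, 0, 1], [0, 0, 0, 0, 1], [0, 0, 0, 0, 1]],
])

```text
time_s: 23.7
position: [0.5508, 0.0805, 0.1356]
tcp_rot: [[-0.943, -0.333, -0.0], [-0.333, 0.943, 0.0], [0.0, 0.0, -1.0]]
force: [-0.3, -1.0, -1.1]
opening: 0.172
```

>>> send_rows([
  [[0, 0, -0.04, 0, 1], [0, 0, 0, 0, 1], [0, 0, 0, 0, 1]],
])

```text
time_s: 24.0
position: [0.5508, 0.0805, 0.1344]
tcp_rot: [[-0.943, -0.333, -0.0], [-0.333, 0.943, 0.0], [0.0, 0.0, -1.0]]
force: [0.0, -0.5, -2.9]
opening: 0.171
```

>>> send_rows([
  [[0, 0, -0.04, 0, 1], [0, 0, 0, 0, 1], [0, 0, 0, 0, 1]],
])

```text
time_s: 24.3
position: [0.5508, 0.0805, 0.1332]
tcp_rot: [[-0.943, -0.333, -0.0], [-0.333, 0.943, -0.0], [0.0, 0.0, -1.0]]
force: [0.4, -0.1, -1.6]
opening: 0.17
```

>>> send_rows([
  [[0, 0, -0.04, 0, 1], [0, 0, 0, 0, 1], [0, 0, 0, 0, 1]],
])

```text
time_s: 24.6
position: [0.5508, 0.0805, 0.132]
tcp_rot: [[-0.943, -0.333, -0.0], [-0.333, 0.943, -0.0], [0.0, 0.0, -1.0]]
force: [0.3, 0.3, -2.2]
opening: 0.173
```

>>> send_rows([
  [[0, 0, -0.05, 0, 1], [0, 0, 0, 0, 1], [0, 0, 0, 0, 1]],
])

```text
time_s: 24.9
position: [0.5508, 0.0805, 0.1305]
tcp_rot: [[-0.943, -0.333, -0.0], [-0.333, 0.943, -0.0], [0.0, 0.0, -1.0]]
force: [0.9, 0.3, -2.0]
opening: 0.167
```

>>> send_rows([
  [[0, 0, -0.04, 0, 1], [0, 0, 0, 0, 1], [0, 0, 0, 0, 1]],
])

```text
time_s: 25.2
position: [0.5508, 0.0805, 0.1293]
tcp_rot: [[-0.943, -0.333, -0.0], [-0.333, 0.943, -0.0], [0.0, 0.0, -1.0]]
force: [-0.5, -0.1, -2.0]
opening: 0.167
```

>>> send_rows([
  [[0, 0, -0.03, 0, 1], [0, 0, 0, 0, 1], [0, 0, 0, 0, 1]],
])

```text
time_s: 25.5
position: [0.5508, 0.0805, 0.1284]
tcp_rot: [[-0.943, -0.333, -0.0], [-0.333, 0.943, 0.0], [0.0, 0.0, -1.0]]
force: [0.4, 0.5, -2.1]
opening: 0.174
```

>>> send_rows([
  [[0, 0, -0.03, 0, 1], [0, 0, 0, 0, 1], [0, 0, 0, 0, 1]],
])

```text
time_s: 25.8
position: [0.5509, 0.0805, 0.1279]
tcp_rot: [[-0.943, -0.333, 0.0], [-0.333, 0.943, -0.0], [-0.0, -0.0, -1.0]]
force: [-1.1, 0.7, 1.6]
opening: 0.166
```

>>> send_rows([
  [[0, 0, -0.03, 0, 1], [0, 0, 0, 0, 1], [0, 0, 0, 0, 1]],
])

```text
time_s: 26.1
position: [0.5509, 0.0805, 0.1269]
tcp_rot: [[-0.943, -0.333, 0.0], [-0.333, 0.943, -0.0], [-0.0, -0.0, -1.0]]
force: [-1.0, 0.1, 3.5]
opening: 0.169
```

>>> send_rows([
  [[0, 0, -0.03, 0, 1], [0, 0, 0, 0, 1], [0, 0, -0.02, 0, 1], [0, 0, 0, 0, 1], [0, 0, 0, 0, 1]],
])

```text
time_s: 26.6
position: [0.551, 0.0805, 0.1255]
tcp_rot: [[-0.943, -0.333, 0.0], [-0.333, 0.943, -0.0], [-0.0, -0.0, -1.0]]
force: [-2.1, -0.1, 5.9]
opening: 0.168
```

>>> send_rows([
  [[0, 0, -0.01, 0, 1], [0, 0, 0, -0.2, 1], [0, 0, 0, -0.4, 1], [0, 0, 0, -0.4, 1], [0, 0, 0, -0.4, 1], [0, 0, 0, -0.4, 1], [0, 0, 0, 0, 1]],
])

```text
time_s: 27.3
position: [0.5518, 0.0804, 0.1255]
tcp_rot: [[-0.987, -0.159, 0.002], [-0.159, 0.987, -0.0], [-0.002, -0.001, -1.0]]
force: [-0.9, -0.4, 6.0]
opening: 0.171
```

```bash
cat > st.py <<'E'
from h import *
s=bot.read_state(); R=s["tcp_rot"]
print(s["time_s"],s["force"].round(2),s["moment"].round(3),s["position"].round(4),"yaw",np.degrees(np.arctan2(R[1,0],R[0,0])).round(2),s["opening"].round(3))
E
python3 st.py
```

```text
Traceback (most recent call last):
  File "st.py", line 3, in <module>
    print(s["time_s"],s["force"].round(2),s["moment"].round(3),s["position"].round(4),"yaw",np.degrees(np.arctan2(R[1,0],R[0,0])).round(2),s["opening"].round(3))
                                                                                                                                           ^^^^^^^^^^^^^^^^^^
AttributeError: 'float' object has no attribute 'round'
```

```bash
sed -i 's/s\["opening"\].round(3)/round(s["opening"],3)/' st.py; python3 st.py
```

```text
27.3 [-0.9  -0.35  6.01] [ 0.044 -0.021  0.039] [0.5518 0.0804 0.1255] yaw -170.87 0.171
```

>>> send_rows([
  [[0, 0, 0, -0.5, 1], [0, 0, 0, -0.5, 1], [0, 0, 0, -0.5, 1], [0, 0, 0, -0.5, 1], [0, 0, 0, 0, 1]],
])

```text
time_s: 27.8
position: [0.5521, 0.0804, 0.1255]
tcp_rot: [[-0.999, 0.041, 0.003], [0.041, 0.999, -0.0], [-0.003, -0.0, -1.0]]
force: [-0.2, -0.5, 6.4]
opening: 0.167
```

```bash
python3 st.py
```

```text
27.8 [-0.24 -0.48  6.38] [ 0.042 -0.039  0.085] [0.5521 0.0804 0.1255] yaw 177.66 0.167
```

>>> send_rows([
  [[0, 0, 0, -0.5, 1], [0, 0, 0, -0.5, 1], [0, 0, 0, -0.5, 1], [0, 0, 0, -0.5, 1], [0, 0, 0, -0.4, 1], [0, 0, 0, 0, 1]],
])

```text
time_s: 28.4
position: [0.5523, 0.0804, 0.1256]
tcp_rot: [[-0.961, 0.277, 0.003], [0.277, 0.961, -0.0], [-0.003, 0.001, -1.0]]
force: [0.3, -0.3, 5.2]
opening: 0.169
```

```bash
python3 st.py
```

```text
28.4 [ 0.25 -0.34  5.2 ] [-0.005 -0.092  0.092] [0.5523 0.0804 0.1256] yaw 163.92 0.169
```

>>> send_rows([
  [[0, 0, 0, -0.4, 1], [0, 0, 0, -0.4, 1], [0, 0, 0, -0.4, 1], [0, 0, 0, -0.4, 1], [0, 0, 0, 0, 1]],
])

```text
time_s: 28.9
position: [0.5522, 0.0804, 0.1256]
tcp_rot: [[-0.904, 0.427, 0.003], [0.427, 0.904, -0.0], [-0.003, 0.001, -1.0]]
force: [0.7, -1.3, 5.6]
opening: 0.172
```

```bash
python3 st.py
```

```text
28.9 [ 0.68 -1.31  5.64] [ 0.012 -0.085  0.034] [0.5522 0.0804 0.1256] yaw 154.75 0.172
```

>>> send_rows([
  [[0, 0, 0, -0.4, 1], [0, 0, 0, -0.4, 1], [0, 0, 0, -0.4, 1], [0, 0, 0, 0, 1]],
])

```text
time_s: 29.3
position: [0.5527, 0.0807, 0.1256]
tcp_rot: [[-0.847, 0.531, 0.004], [0.531, 0.847, 0.0], [-0.003, 0.002, -1.0]]
force: [1.2, 0.7, 5.2]
opening: 0.17
```

```bash
python3 st.py
```

```text
29.3 [1.2  0.67 5.16] [ 0.227 -0.225  0.143] [0.5527 0.0807 0.1256] yaw 147.91 0.17
```

>>> send_rows([
  [[0, 0, 0, -0.4, 1], [0, 0, 0, -0.4, 1], [0, 0, 0, 0, 1]],
])

```text
time_s: 29.6
position: [0.5527, 0.0807, 0.1256]
tcp_rot: [[-0.802, 0.597, 0.004], [0.597, 0.802, 0.0], [-0.003, 0.003, -1.0]]
force: [0.9, 1.5, 5.3]
opening: 0.172
```

```bash
python3 st.py
```

```text
29.6 [0.86 1.52 5.29] [ 0.289 -0.213  0.181] [0.5527 0.0807 0.1256] yaw 143.36 0.172
```

>>> send_rows([
  [[0, 0, 0, -0.4, 1], [0, 0, 0, -0.4, 1], [0, 0, 0, 0, 1]],
])

```text
time_s: 29.9
position: [0.5525, 0.0809, 0.1256]
tcp_rot: [[-0.752, 0.659, 0.004], [0.659, 0.752, 0.001], [-0.002, 0.003, -1.0]]
force: [1.3, 2.0, 6.0]
opening: 0.171
```

```bash
python3 st.py
```

```text
29.9 [1.26 1.99 5.98] [ 0.357 -0.146  0.224] [0.5525 0.0809 0.1256] yaw 138.76 0.171
```

>>> send_rows([
  [[0, 0, 0, -0.4, 1], [0, 0, 0, -0.4, 1], [0, 0, 0, 0, 1]],
])

```text
time_s: 30.2
position: [0.5524, 0.0808, 0.1256]
tcp_rot: [[-0.696, 0.718, 0.003], [0.718, 0.696, 0.001], [-0.002, 0.003, -1.0]]
force: [0.7, 0.9, 5.2]
opening: 0.168
```

```bash
python3 st.py
```

```text
30.2 [0.7  0.86 5.23] [ 0.134 -0.209 -0.084] [0.5524 0.0808 0.1256] yaw 134.11 0.168
```

>>> send_rows([
  [[0, 0, 0, -0.4, 1], [0, 0, 0, -0.4, 1], [0, 0, 0, -0.2, 1], [0, 0, 0, 0, 1], [0, 0, 0, 0, 1]],
])

```text
time_s: 30.7
position: [0.5524, 0.0808, 0.1256]
tcp_rot: [[-0.622, 0.783, 0.004], [0.783, 0.622, 0.001], [-0.002, 0.003, -1.0]]
force: [0.1, 1.5, 5.8]
opening: 0.171
```

```bash
python3 st.py; python3 - <<'E'
from h import *
c=imaging.capture("scene"); crop(cv2.convertScaleAbs(c["img"],alpha=2),325,195,80,70,10,"pics/turn.png")
E
```

```text
30.7 [0.11 1.53 5.77] [ 0.26  -0.237  0.121] [0.5524 0.0808 0.1256] yaw 128.45 0.171
```

View pics/turn.png

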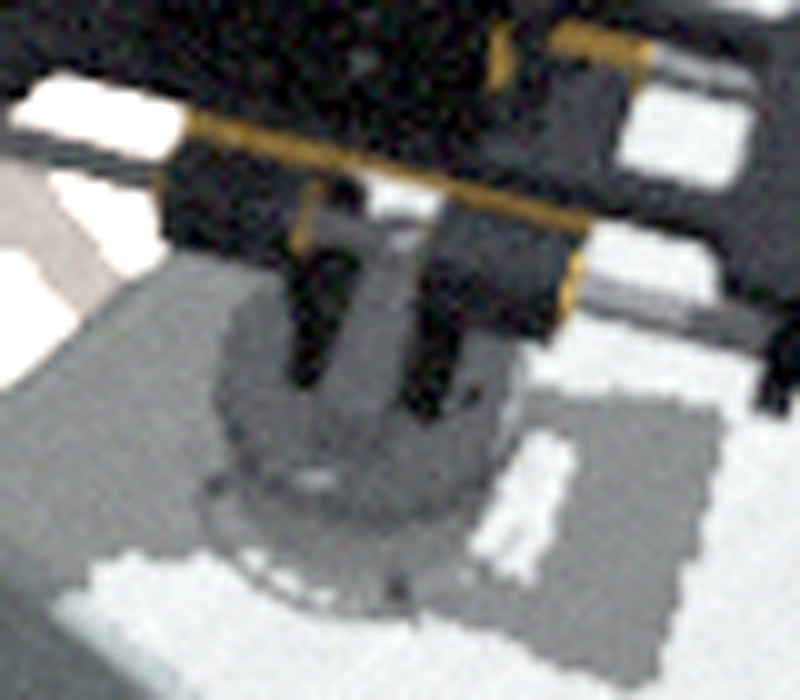

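>>> send_rows([
  [[0, 0, 0, -0.4, 1], [0, 0, 0, -0.4, 1], [0, 0, 0, -0.4, 1], [0, 0, 0, 0, 1]],
])

```text
time_s: 31.15
position: [0.5526, 0.0808, 0.1256]
tcp_rot: [[-0.524, 0.852, 0.004], [0.852, 0.524, 0.0], [-0.002, 0.003, -1.0]]
force: [0.8, 0.9, 5.0]
opening: 0.171
```

```bash
python3 st.py
```

```text
31.15 [0.78 0.86 4.99] [ 0.309 -0.149  0.297] [0.5526 0.0808 0.1256] yaw 121.61 0.171
```

>>> send_rows([
  [[0, 0, 0, -0.4, 1], [0, 0, 0, -0.4, 1], [0, 0, 0, 0, 1]],
])

```text
time_s: 31.45
position: [0.5524, 0.0808, 0.1256]
tcp_rot: [[-0.455, 0.891, 0.004], [0.891, 0.455, 0.0], [-0.001, 0.003, -1.0]]
force: [-0.1, 2.2, 5.6]
opening: 0.171
```

```bash
python3 st.py
```

```text
31.45 [-0.13  2.17  5.57] [ 0.426 -0.131  0.301] [0.5524 0.0808 0.1256] yaw 117.03 0.171
```

>>> send_rows([
  [[0, 0, 0, -0.4, 1], [0, 0, 0, -0.2, 1], [0, 0, 0, 0, 1]],
])

```text
time_s: 31.75
position: [0.5524, 0.0807, 0.1256]
tcp_rot: [[-0.399, 0.917, 0.003], [0.917, 0.399, 0.0], [-0.001, 0.003, -1.0]]
force: [0.5, 1.2, 5.3]
opening: 0.173
```

```bash
python3 st.py
```

```text
31.75 [0.54 1.24 5.29] [ 0.118 -0.094 -0.068] [0.5524 0.0807 0.1256] yaw 113.5 0.173
```

>>> send_rows([
  [[0, 0, 0, -0.4, 1], [0, 0, 0.02, 0, 1], [0, 0, 0, 0, 1]],
])

```text
time_s: 32.05
position: [0.5523, 0.0807, 0.126]
tcp_rot: [[-0.362, 0.932, 0.003], [0.932, 0.362, 0.0], [-0.001, 0.003, -1.0]]
force: [1.4, 1.6, 4.5]
opening: 0.168
```

```bash
python3 st.py
```

```text
32.05 [1.43 1.58 4.48] [ 0.198 -0.324 -0.013] [0.5523 0.0807 0.126 ] yaw 111.23 0.168
```

>>> send_rows([
  [[0, 0, 0, 0, 0.4], [0, 0, 0, 0, 0.2], [0, 0, 0, 0, 0.2], [0, 0, 0, 0, 0.2], [0, 0, 0.1, 0, 0.2], [0, 0, 0.3, 0, 0.2], [0, 0, 0.8, 0, 0.2], [0, 0, 1, 0, 0.2], [0, 0, 1, 0, 0.2], [0, 0, 0, 0, 0.2]],
])

```text
time_s: 33.05
position: [0.5542, 0.0805, 0.2266]
tcp_rot: [[-0.362, 0.932, 0.011], [0.932, 0.362, -0.001], [-0.004, 0.01, -1.0]]
force: [0.0, -0.0, -0.6]
opening: 0.402
```

```bash
python3 st.py
```

```text
33.05 [ 0.   -0.03 -0.63] [-0.042 -0.145 -0.04 ] [0.5542 0.0805 0.2266] yaw 111.24 0.402
```

Move back out of the top camera's line of sight and inspect.

>>> send_rows([
  [[0, -0.5, 0.5, 0, 0], [0, -1, 0, 0, 0], [0, -1, 0, 0, 0], [0, -1, 0, 0, 0], [0, -1, 0, 0, 0], [0, -1, 0, 0, 0], [0, -1, 0, 0, 0], [0, -0.6, 0, 0, 0], [0, 0, 0, 0, 0], [0, 0, 0, 0, 0]],
])

```text
time_s: 34.05
position: [0.5504, -0.1318, 0.2361]
tcp_rot: [[-0.362, 0.932, -0.001], [0.932, 0.362, 0.001], [0.002, -0.0, -1.0]]
force: [0.4, -0.1, 0.8]
opening: 0.5
```

```bash
python3 - <<'E'
from h import *
o=[]
for n in("top","scene"):
    c=imaging.capture(n)
    cv2.imwrite(f"pics/end_{n}.png",c["img"])
    u,v=proj(c,[.5506,.0805,.14]); x,y=int(u)-35,int(v)-35
    o.append(cv2.resize(c["img"][y:y+70,x:x+70],(400,400),interpolation=cv2.INTER_CUBIC))
    for t in("cap","cap_grip","neck_foot","splicer","solvent_bottle","loupe","film_can"): print(n,t,[(round(d["conf"],2),d["at"]) for d in mark_of(n,t)])
cv2.imwrite("pics/end.png",cv2.convertScaleAbs(np.hstack(o),alpha=1.7))
E
python3 st.py
```

```text
top cap [(0.67, [0.5483, 0.0821, 0.1183]), (0.67, [0.5365, -0.3302, -0.0036]), (0.66, [0.4987, -0.0891, 0.0036]), (0.25, [0.5507, 0.0805, 0.1015])]
top cap_grip [(0.92, [0.5536, 0.0792, 0.1561]), (0.88, [0.4972, -0.0943, 0.0565]), (0.61, [0.5339, -0.326, 0.0279])]
top neck_foot [(0.6, [0.5484, 0.081, 0.099])]
top splicer [(0.64, [0.7146, -0.2383, 0.0075])]
top solvent_bottle [(0.57, [0.41, -0.4199, -0.001])]
top loupe [(0.72, [0.5674, -0.4147, -0.0025])]
top film_can [(0.57, [0.3448, 0.4339, -0.0022])]
scene cap [(0.97, [0.4999, -0.0951, -0.0005]), (0.94, [0.533, -0.3304, -0.0013]), (0.59, [0.5499, 0.0804, 0.1128])]
scene cap_grip [(0.74, [0.5565, 0.0802, 0.1556]), (0.68, [0.4991, -0.0955, 0.0591]), (0.43, [0.5732, 0.1994, 0.0028])]
scene neck_foot [(0.69, [0.5509, 0.0799, 0.0941])]
scene splicer [(0.68, [0.7224, -0.2336, 0.0058])]
scene solvent_bottle [(0.83, [0.4119, -0.4187, 0.002])]
scene loupe [(0.85, [0.566, -0.408, 0.0013])]
scene film_can [(0.56, [0.3453, 0.4345, -0.0014])]
34.85 [-0.17 -0.83  0.68] [ 0.055 -0.123  0.011] [ 0.5508 -0.1325  0.2364] yaw 111.23 0.503
```

View pics/end.png

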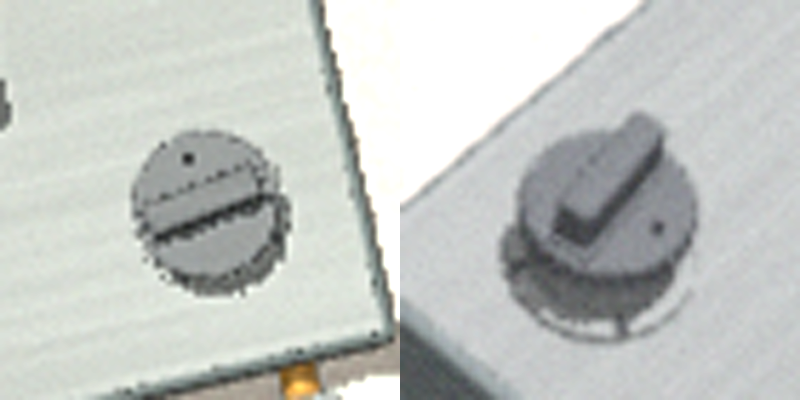

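View pics/end_scene.png

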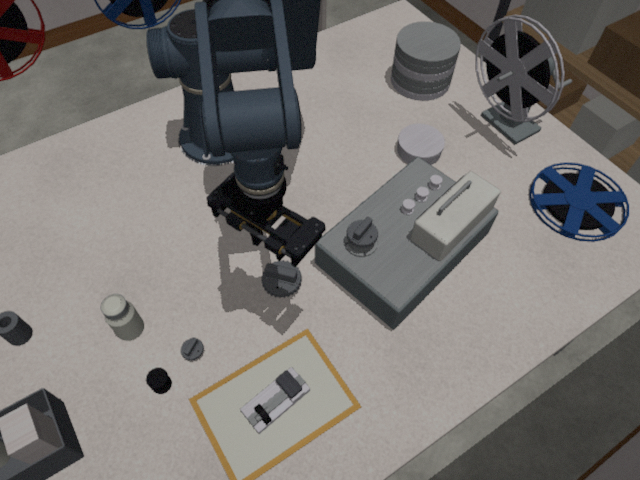

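```bash
python3 -c "
from rig import bot
print(bot.hand_in())"
```

```text
the job is handed in; nothing more can be done
None
```

The cap is on the filler neck, locked under the flange and let go. I handed the job in at about 35 s of the 72 s allowed, with no verdict reported.

- **Choice of cap:** there were three look-alikes, at top-image pixels (359,254), (409,243) and (445,240). I took the middle one by its size (64 mm across) and its grip height of 42 mm.
- **Fit:** I lined the lugs up with the notches at about 19.5°, found by eye. The cap went down freely, touched the gasket where expected, and was pressed about 2.5 mm (8 N).
- **Turn:** I turned it about 88° clockwise. The torque built up and dropped twice, about 21° apart, which I read as two ratchet clicks. The first build-up began at about 50°, past the 0.85 rad travel to the stop, so both clicks came with the lugs under the flange. The click count rests on the torque alone, as I could not read the ratchet angle directly.

**Last checks:**
- Both cameras show the cap level on the neck, with the grip bar still at 111° and its grip point at about 0.156 m, the height for a locked cap.
- The networks place the cap within a few mm of the neck's axis. That is about as accurate as they get, so it does not prove the 3 mm limit by itself.
- The bystanders were found where they started, within the networks' error, and the gripper is clear.

**What disagreed:** the fingertips turned out to be about 36 mm shorter than `bot.tip_extent` implies. My first grasp closed above the bar and held nothing, so I found the real height by touch and gripped again. The two cameras also disagreed by up to 5 mm on the cap and 3 mm on the neck, so I used the averages.

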